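# Hang the clip rail on the slotted rack and snap the tube into it

### The arm

A 6-joint arm with a two-finger parallel gripper is mounted at the origin on the work surface. World frame = base frame: x ahead of the robot, y to its left, z up, the work surface at z = 0. Lengths are in mm, angles in rad, forces in N, time in s.
With the tool pointing down it reaches from about 375 to 925 mm from the base axis. Payload 5.7 kg.
Tool frame: the origin (TCP) lies midway between the tips of the shut fingers; the grasp point (between the pads) lies 19 mm behind it; z points along the fingers, y is the direction in which the jaws open and shut (so a half turn about z gives the same grasp; the last joint's range is limited). The gripper opens to 88 mm and grips with 3 to 60 N. Pads are 20 mm wide; open, the fingers measure 115 mm over their backs; the gripper's body (75 mm by 178 mm) begins 61 mm behind the grasp point.
Start: joints at [-1.218, 0.359, 1.51, -0, 1.272, -0.115], TCP at [270.534, -535.512, 222.623] pointing down, gripper open.
Joint ranges: [-2.97, 2.97], [-1.01, 2.36], [0.21, 2.38], [-0.96, 4.11], [0.2, 2.71], [-2.98, 2.98]. Speed limits (rad/s): [2.39, 2.39, 3.14, 3.14, 3.14, 3.14].

### API

Orientations are given as a rotation vector (axis times angle).
In Python, from station import telemetry, viewer, job gives the robot as it stands.
- The arm moves only by the shell command python3 -m creep 'ROWS' [FORCE]. ROWS is JSON, a list of rows, each a list of 7 numbers: the shift along the tool's x, y, z in m, then the turn, a rotation vector about the tool's x, y, z in degrees, then the opening in per cent of the stroke, from 0 (shut) to 100 (fully open). A call has exactly 8 rows; each row shifts and turns the commanded pose from where the row before left it, along the tool's axes as they then stand; what a row does not reach is not made up. A row lasts 1/8 s, in which the tool goes at most 62.5 mm and 10.7 degrees, less where a joint would pass 70% of its speed; a pose out of reach is approached as far as the arm can. A call is refused whole if a number of a shift passes 0.0625 or a number of a turn 10.7, either way. A call with a gripper value outside its range is refused whole. The fingers move at their own pace and stop on an object; FORCE is the grip in N (left out, the last holds). Time passes only in rows, so rows that do not move let the fingers close, or fill a call up. It gives the time, the measured TCP pose, the force and the opening at its end, in the units of the state.
- telemetry.get_obs(): the state, without advancing time (a new reading comes with each control period).
- viewer.snapshot(name): name is "scene" or "side" or "wrist"; returns the picture (480x640x3 uint8, blue, green, red); there is no depth.
- viewer.camera_model(name): a dict with "mtx" (3x3 intrinsics, pixels), "k1" (the pictures are not rectified: a ray, as slopes to the right and down, at radius r is drawn at 1 + k1 r^2 times it, then the intrinsics apply), "R" (3x3) and "t" (3): a world point X has camera coordinates R X + t. Camera axes: x right, y down, z forward; pixel columns grow to the right and rows downward; lengths in mm; the calibration is good to about 2 mm. A picture is of the moment at which its call begins: read the wrist's pose just before it. camera_model takes no time and is no camera call; for the wrist camera it gives the pose at the moment of the call.
- job.hand_in(): hands the job in, once; it reports no verdict.
The state is a dict: "time_s": time; "joint_pos": joint angles; "qd": joint speeds; "joint_efforts": joint torques, N m; "ee_pos": TCP position; "orientation": TCP orientation; "wrist_force": force on the tool from outside, world axes, zero at the start; "moment": the same for the moment, N m; "width": finger opening in mm.
Only numpy, scipy, OpenCV 4.12 (cv2) and the standard library are available. Lean on these libraries where they do the work, as an engineer would, in place of code of your own. Each camera call takes 0.05 s, during which the arm holds its last target.

### The job

Hang the metal clip rail on the slotted rack: put its two hooks into the slots of the two uprights, then push it down fully home so that both spring latches snap out and lock it. Then snap the capped tube sideways into the rail's two spring clips, pressed fully down and lying level, and let go. Leave the cassettes, the iron block and the mould where they are.

Things in the scene. Friction and masses are not known exactly. Their poses are not given: they have to be found in the camera images.
- rack: Grey slotted rack, fixed. Foot 230 mm wide (y), 10 mm thick, x -80 to +20 mm, with two upright channels 44 mm wide, 149 mm tall, centred at y +66 and -66 mm, the space between them open. Origin on the cabinet top in the plane of the uprights' front faces, midway between them; z up, x out of the front faces (away from the robot). One slot and one spring latch in each upright.
- slot_left (a point): Centre of the slot in the left (+y) upright's front face (119 mm up). The slot goes right through the 5 mm face, is 14 mm wide and runs from 98 to 140 mm height. Axes as the rack's.
- slot_right (a point): Centre of the slot in the right (-y) upright's front face (119 mm up). The slot goes right through the 5 mm face, is 14 mm wide and runs from 98 to 140 mm height. Axes as the rack's.
- rail: Aluminium clip rail, 0.24 to 0.45 kg: box beam 190 (y) x 30 (x) x 56 mm tall, standing upright. Origin at the centre of the beam's underside, z up; two hooks on steel pads at the back (-x, pads' back at x -22 mm), two spring clips on top, all at y +-66 mm. Hold it at mid-length near the top, across its 30 mm depth. Its y lies along the rack's within about 0.7 rad at the start.
- rail_home (a point): Fixed on the rack: where the rail's origin comes when it hangs locked (rack frame x 22, y 0, z 70 mm; 1 to 2 mm of play in x, 4 mm in y). Way in: level, origin 24 mm above this, hooks clear in front; towards the rack (-x) until the pads lie on the uprights; then straight down 24 mm (released, it droops forward some 3 degrees). The latches resist most of the way down, about 5 to 15 N in all, and spring out 2 mm before home.
- hook_left (a point): Hook at the rail's +y end, this point on the back of its pad at mid height of the hook (rail frame: x -22, z 25 mm). Hook 6 mm wide, spanning z 10 to 40 mm: a tab at z 28 to 40 reaching back to x -36, tip turned down to z 10. Gap from tip to pad 9 mm, at the root 5.5 mm. Pad from y 50 to 94 mm, z 0 to 50, with a window for the latch.
- hook_right (a point): Hook at the rail's -y end, this point on the back of its pad at mid height of the hook (rail frame: x -22, z 25 mm). Hook 6 mm wide, spanning z 10 to 40 mm: a tab at z 28 to 40 reaching back to x -36, tip turned down to z 10. Gap from tip to pad 9 mm, at the root 5.5 mm. Pad from y 50 to 94 mm, z 0 to 50, with a window for the latch.
- clip_left (a point): Centre of the C-shaped spring clip at the rail's +y end (rail frame x 0, z 78 mm): where the axis of a tube snapped in lies. The clip opens upward, is 14 mm wide along y, 38 mm over its flared mouth, and reaches to z 94 mm. The tube's axis starts to meet the jaws about 16 mm above this point.
- clip_right (a point): Centre of the C-shaped spring clip at the rail's -y end (rail frame x 0, z 78 mm): where the axis of a tube snapped in lies. The clip opens upward, is 14 mm wide along y, 38 mm over its flared mouth, and reaches to z 94 mm. The tube's axis starts to meet the jaws about 16 mm above this point.
- tube: Aluminium tube 28 mm in diameter with 34 mm square black guards (14 mm long) on both ends, 194 mm long in all, 0.11 to 0.23 kg, lying on its guards. Origin at its centre on the axis, 17 mm above the cabinet top; y is its axis (either way round). Pressing it into both clips takes about 5 to 15 N in all; home, its axis lies 22 mm above the beam's top. The guards stay outside the clips.
- latch_left (a joint): Spring latch of the left (+y) upright, below the slot and 13 mm further out (rack y +79 mm): travel in m pressed into the face. 0 = fully out (free, or snapped into the rail's window), 0.0065 = pressed in. A steel tongue 8 mm wide, standing 5 mm out of the face at heights 78 to 94 mm, bevelled above so that the pad coming down rides over it; spring 3 to 8 N.
- latch_right (a joint): Spring latch of the right (-y) upright, below the slot and 13 mm further out (rack y -79 mm): travel in m pressed into the face. 0 = fully out (free, or snapped into the rail's window), 0.0065 = pressed in. A steel tongue 8 mm wide, standing 5 mm out of the face at heights 78 to 94 mm, bevelled above so that the pad coming down rides over it; spring 3 to 8 N.
- cassette_a: Yellow cassette 55 x 75 x 22 mm, lying flat; origin at the centre of its underside. Bystander.
- cassette_b: Another such cassette. Bystander.
- iron_block: Cast iron paperweight block 60 x 90 x 30 mm with a small knob (to 44 mm); origin at the centre of its underside. Bystander.
- mould: Shallow open tin embedding mould, 72 x 92 x 18 mm; origin at the centre of its underside. Bystander.
Things that resemble listed ones, but are neither listed nor needed, are in the scene too. What is meant by the tube is not turquoise, and is the smaller of those in its own colour.

How it is judged (in metres and radians):
On the way, in this order (a step that is already met when the one before it is completed fails the run):
1. the rail hangs on the rack by both hooks, pushed home, both latches out (x of rail in the frame of rack between 0.017 and 0.028 m and y of rail in the frame of rack between -0.009 and 0.009 m and z of rail in the frame of rack between 0.065 and 0.0745 m and angle between the z axis of rail and the z axis of rack, either way round below 0.1 rad and angle between the y axis of rail and the y axis of rack, either way round below 0.1 rad and value of joint each of latch_left, latch_right below 0.002 m), for 0.2 s.
2. the tube is snapped into both clips of the locked rail (all of step 1 and x of tube in the frame of rail between -0.004 and 0.004 m and y of tube in the frame of rail between -0.014 and 0.014 m and z of tube in the frame of rail between 0.074 and 0.082 m and angle between the y axis of tube and the y axis of rail, either way round below 0.08 rad), for 0.2 s.
At the end, for the whole second after the job is handed in: Rail in the rack's frame at x 17-28, y within 9, z 65-74.5 mm, axes within 0.1 rad, both latches pressed in < 2 mm; tube in the rail's frame within 4 mm of x = 0, 14 of y = 0, 4 of z = 78 mm, axis within 0.08 rad; both at rest (< 0.02 m/s) (all of step 2 and linear speed of each of rail, tube below 0.02 m/s); the robot touches nothing.
It fails at once if cassette_a shifted by more than 30 mm (distance of cassette_a from where it was at the start of the episode above 0.03 m).
It fails at once if cassette_b shifted by more than 30 mm (distance of cassette_b from where it was at the start of the episode above 0.03 m).
It fails at once if iron_block shifted by more than 30 mm (distance of iron_block from where it was at the start of the episode above 0.03 m).
It fails at once if mould shifted by more than 30 mm (distance of mould from where it was at the start of the episode above 0.03 m).
It also fails if it takes over 61 s, if anything falls off the work surface, if the arm or the gripper's body presses on something with over 40 N, if the wrist force passes 120 N, or if a joint passes its speed limit or range.

## Working session

There is one attempt and no reset: what is moved stays moved. The work goes in short steps, Python scripts to look and compute and a shell command to move; the robot and the scene stay as the last step left them, time stands still between calls to the robot, and variables do not carry over. Pictures are saved under pics/ and viewed, and the job is handed in when it is done.

```bash
ls; mkdir -p pics; python3 - <<'E'
from station import telemetry, viewer, job
import cv2,json
print(telemetry.get_obs())
for n in ["scene","side","wrist"]:
    im=viewer.snapshot(n); cv2.imwrite(f"pics/{n}0.png",im)
    print(n,viewer.camera_model(n))
E
```

```text
pics
{'time_s': 0.0, 'joint_pos': array([-1.21812990e+00,  3.59504500e-01,  1.51143800e+00, -3.19858450e-05,
        1.27247850e+00, -1.15094204e-01]), 'qd': array([1.35699729e-03, 2.92276893e-04, 1.60649242e-03, 7.04014763e-04,
       9.10235902e-05, 1.71825447e-03]), 'joint_efforts': array([ 3.38025260e-03, -5.15368438e+01, -2.70725030e+01,  6.78884983e-02,
        3.49541078e-02, -1.58804773e-04]), 'ee_pos': array([ 270.27856508, -534.90221152,  221.80776882]), 'orientation': array([-3.05429507e+00, -7.27670934e-01,  3.87796403e-04]), 'wrist_force': array([-0.0465504 ,  0.03116192,  0.17998186]), 'moment': array([-0.03034933, -0.01699341,  0.02793024]), 'width': 87.90481809896781}
scene {'mtx': array([[461.08980951,   0.        , 319.20542398],
       [  0.        , 461.08980951, 243.1449296 ],
       [  0.        ,   0.        ,   1.        ]]), 'k1': -0.002230761873130649, 'R': array([[ 0.0084029 ,  0.99996355,  0.00151343],
       [ 0.63485801, -0.0041655 , -0.7726176 ],
       [-0.77258313,  0.00745304, -0.63486988]]), 't': array([ -17.11321636, -255.51750707, 1528.73159113])}
side {'mtx': array([[482.85787383,   0.        , 317.98157325],
       [  0.        , 482.85787383, 244.47644504],
       [  0.        ,   0.        ,   1.        ]]), 'k1': -0.10208107134940231, 'R': array([[-0.80662751, -0.59098466,  0.00944407],
       [-0.32944933,  0.43628051, -0.83733055],
       [ 0.49072925, -0.6785252 , -0.54661537]]), 't': array([418.79586302, 235.70630814, 859.04278496])}
wrist {'mtx': array([[409.47723811,   0.        , 324.63660416],
       [  0.        , 409.47723811, 237.45450185],
       [  0.        ,   0.        ,   1.        ]]), 'k1': -0.05730167405344055, 'R': array([[ 0.45081315, -0.89261731, -0.00135901],
       [-0.86311298, -0.4362993 ,  0.25432047],
       [-0.22760379, -0.11347803, -0.96711905]]), 't': array([-598.40132668,  -32.0228052 ,  389.95541325])}
```

View pics/scene0.png

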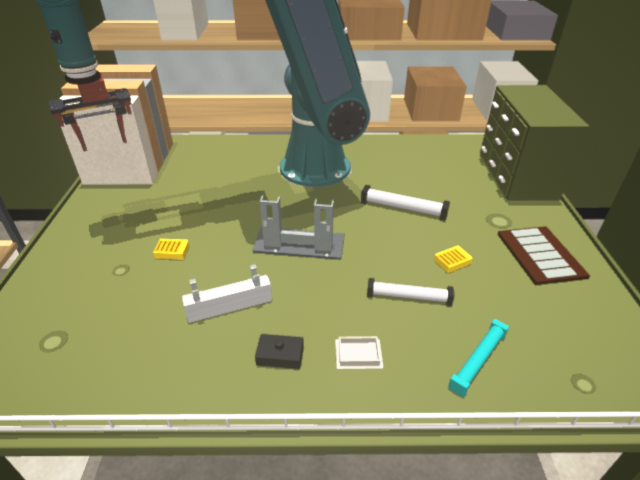

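View pics/side0.png

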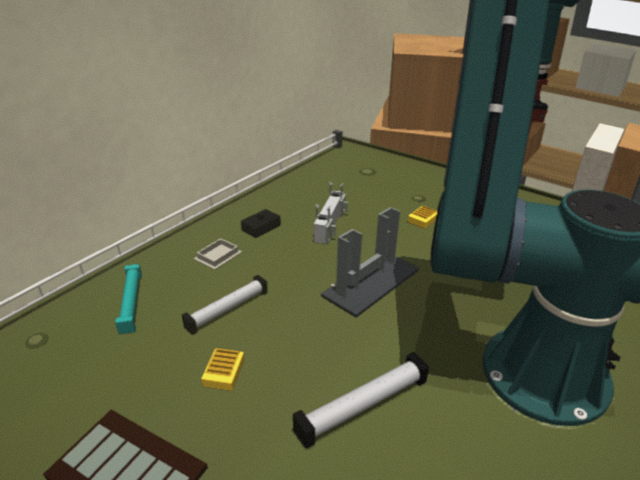

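View pics/wrist0.png

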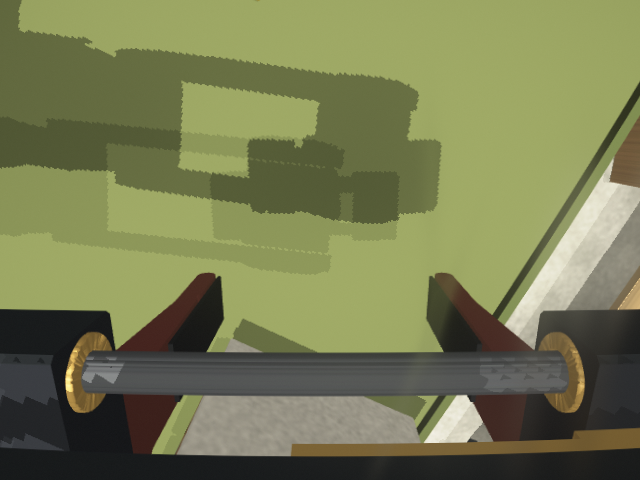

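```bash
cat > h.py <<'E'
import numpy as np, cv2
from station import telemetry, viewer, job
def cam(n): return viewer.camera_model(n)
def ray(c,uv):
    d=cv2.undistortPoints(np.array([[uv]],float),c["mtx"],np.array([c["k1"],0,0,0.]))[0,0]
    R=c["R"];o=-R.T@c["t"]; v=R.T@np.array([d[0],d[1],1]); return o,v
def at_z(c,uv,z):
    o,v=ray(c,uv); return o+v*(z-o[2])/v[2]
def proj(c,X):
    X=np.atleast_2d(np.array(X,float))
    p,_=cv2.projectPoints(X,cv2.Rodrigues(c["R"])[0],c["t"],c["mtx"],np.array([c["k1"],0,0,0.])); return p[:,0]
def crop(im,x0,y0,x1,y1,s,name):
    cv2.imwrite(name,cv2.resize(im[y0:y1,x0:x1],None,fx=s,fy=s,interpolation=cv2.INTER_CUBIC))
E
python3 - <<'E'
from h import *
c=cam("scene")
for n,pts in dict(tubeFar=[(365,194),(447,210)],tubeNear=[(371,290),(452,295)]).items():
    a,b=[at_z(c,p,17) for p in pts]; print(n,a.round(),b.round(),np.linalg.norm(a-b))
for n,p,z in [("rail-L",(190,300),50),("rail-R",(270,285),50),("slotposts",(268,200),149),("p2",(324,203),149),("footL",(254,250),0),("footR",(343,256),0)]:
    print(n,at_z(c,p,z).round())
im=cv2.imread("pics/scene0.png")
crop(im,240,180,360,270,6,"pics/c_rack.png")
crop(im,170,255,290,335,6,"pics/c_rail.png")
crop(im,350,175,470,315,4,"pics/c_tube.png")
E
```

```text
tubeFar [194. 151.  17.] [278. 377.  17.] 240.35729536738236
tubeNear [594. 131.  17.] [611. 314.  17.] 183.53698594841632
rail-L [ 654. -266.   50.]
rail-R [609. -98.  50.]
slotposts [ 420. -110.  149.]
p2 [433.  25. 149.]
footL [ 429. -156.    0.]
footR [455.  74.   0.]
```

View pics/c_rack.png

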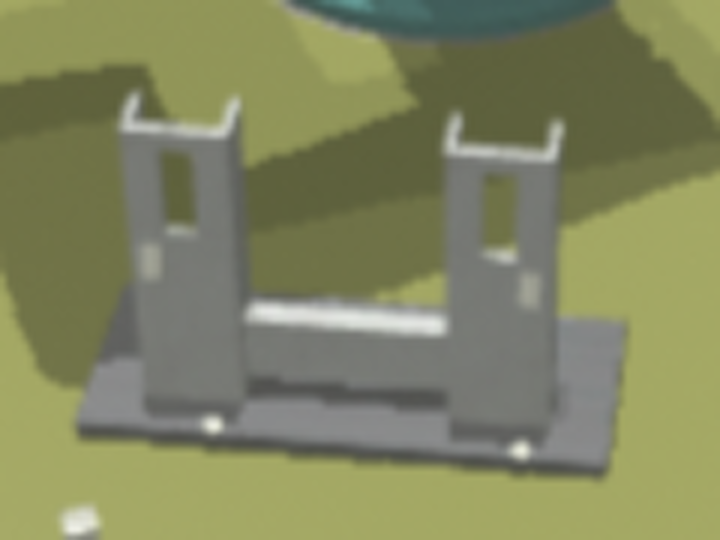

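View pics/c_rail.png

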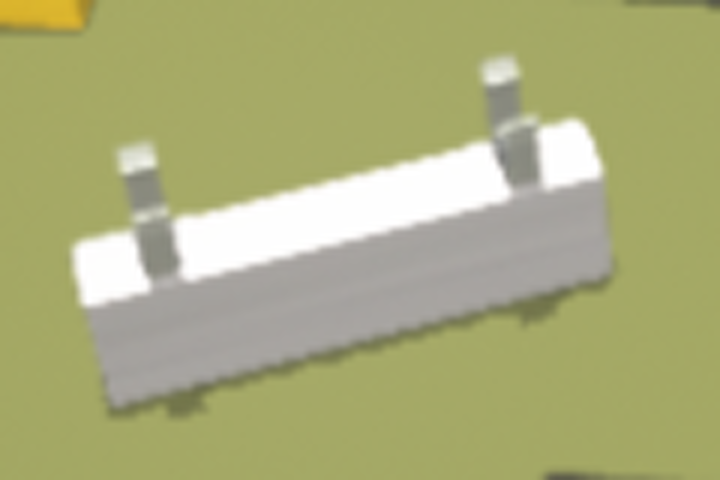

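View pics/c_tube.png

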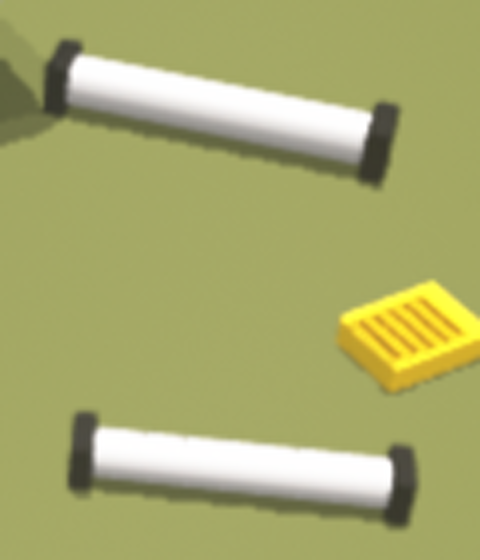

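```bash
python3 - <<'E'
from h import *
im=cv2.imread("pics/side0.png")
crop(im,315,200,425,320,6,"pics/s_rack.png")
crop(im,300,175,360,250,8,"pics/s_rail.png")
crop(im,175,270,275,340,7,"pics/s_tube.png")
E
```

```text
(no output)
```

View pics/s_rack.png

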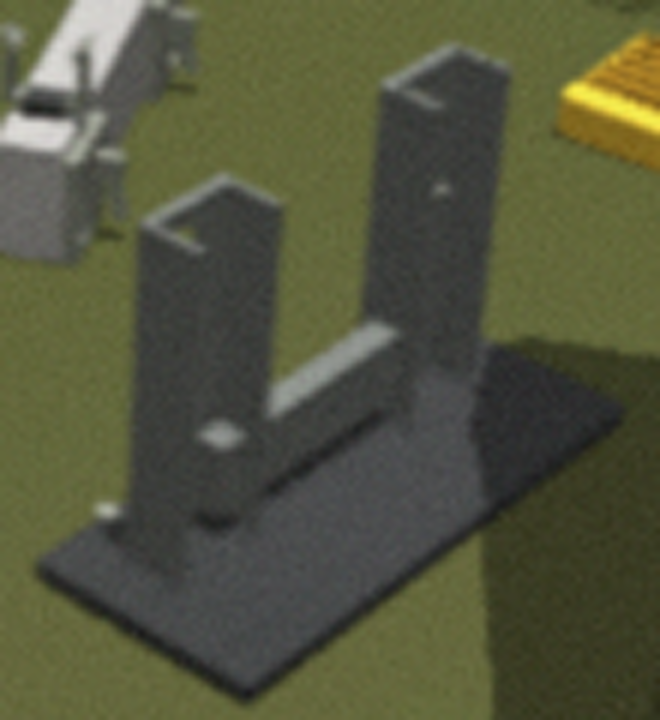

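View pics/s_rail.png

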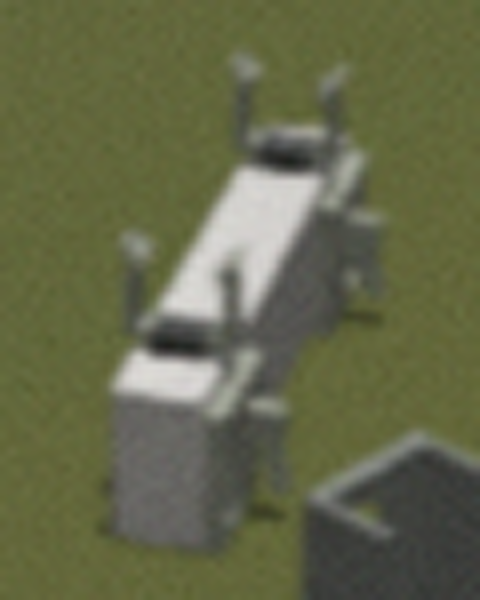

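View pics/s_tube.png

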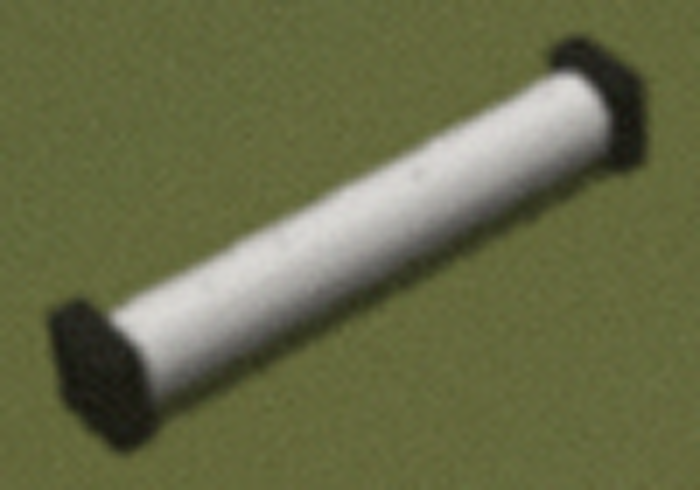

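```bash
cat > fit.py <<'E'
from h import *
from scipy.optimize import least_squares
def uv(o,s,p): return [o[0]+(p[0]+.5)/s-.5,o[1]+(p[1]+.5)/s-.5]
C={"scene":cam("scene"),"side":cam("side")}
def fit(obs,x0,only=None):
    # obs: list (cam, off, scale, [(px,X)...])
    A=[(n,np.array([p[1] for p in L],float),np.array([uv(o,s,p[0]) for p in L])) for n,o,s,L in obs if only in(None,n)]
    def f(q):
        c,s_=np.cos(q[2]),np.sin(q[2]);Rz=np.array([[c,-s_,0],[s_,c,0],[0,0,1]])
        return np.concatenate([(proj(C[n],X@Rz.T+[q[0],q[1],0])-u).ravel() for n,X,u in A])
    r=least_squares(f,x0,loss="soft_l1",x_scale=[10,10,.1]); return r.x,f(r.x)
E
cat > meas.py <<'E'
from fit import *
rack=[("scene",(240,180),6,[((78,436),(20,-115,0)),((606,476),(20,115,0)),((122,132),(0,-88,149)),((232,139),(0,-44,149)),((446,156),(0,44,149)),((555,162),(0,88,149)),
 ((146,412),(0,-88,10)),((238,415),(0,-44,10)),((449,437),(0,44,10)),((551,438),(0,88,10)),((161,150),(0,-73,140)),((191,150),(0,-59,140)),((483,172),(0,59,140)),((516,174),(0,73,140))]),
 ("side",(315,200),6,[((38,568),(20,115,10)),((245,692),(-80,115,10)),((622,408),(-80,-115,10)),((142,222),(0,88,149)),((225,174),(0,44,149)),((380,85),(0,-44,149)),((460,43),(0,-88,149))])]
rail=[("scene",(170,255),6,[((90,303),(15,-95,56)),((605,178),(15,95,56)),((112,410),(15,-95,0)),((612,278),(15,95,0)),((73,243),(-15,-95,56)),((582,120),(-15,95,56))]),
 ("side",(300,175),8,[((112,388),(15,95,56)),((210,402),(-15,95,56)),((118,535),(15,95,0)),((222,548),(-15,95,0))])]
tube=[("scene",(350,175),4,[((76,412),(-17,-97,34)),((96,414),(-17,-83,34)),((70,488),(17,-97,0)),((90,493),(17,-83,0)),((392,445),(-17,83,34)),((414,448),(-17,97,34)),((386,519),(17,83,0)),((407,526),(17,97,0))]),
 ("side",(175,270),7,[((52,312),(17,97,34)),((122,450),(-17,97,0)),((80,298),(17,83,34)),((158,410),(-17,83,0)),((580,35),(17,-97,34)),((642,168),(-17,-97,0)),((645,78),(-17,-97,34))])]
for n,o,x0 in [("rack",rack,[430,-40,-.1]),("rail",rail,[630,-180,.26]),("tube",tube,[600,220,-.1])]:
    for only in ("scene","side",None):
        q,r=fit(o,x0,only); print(n,only,q.round(4),"rms px",np.sqrt((r**2).mean()).round(2),"max",abs(r).max().round(2))
    
E
python3 meas.py
```

```text
rack scene [ 4.369269e+02 -4.279380e+01 -1.328000e-01] rms px 0.9 max 2.3
rack side [ 4.284296e+02 -4.336330e+01 -1.298000e-01] rms px 0.62 max 1.32
rack None [ 4.317275e+02 -4.322220e+01 -1.208000e-01] rms px 1.29 max 3.74
rail scene [ 6.282761e+02 -1.901465e+02  3.425000e-01] rms px 0.52 max 1.24
rail side [ 6.285956e+02 -1.922253e+02  4.165000e-01] rms px 0.68 max 1.53
rail None [ 6.256581e+02 -1.911378e+02  3.727000e-01] rms px 1.05 max 2.54
tube scene [ 5.994798e+02  2.191666e+02 -1.538000e-01] rms px 0.79 max 1.66
tube side [ 5.947675e+02  2.186684e+02 -1.643000e-01] rms px 1.5 max 4.07
tube None [ 5.967519e+02  2.188432e+02 -1.574000e-01] rms px 1.3 max 3.81
```

```bash
cat > plan.py <<'E'
from h import *
from scipy.spatial.transform import Rotation as Ro
def pose():
    o=telemetry.get_obs(); return np.array(o["ee_pos"]),Ro.from_rotvec(o["orientation"]),o
def down(yaw_y, p=None):
    """tool z down, tool y along world angle yaw_y"""
    y=np.array([np.cos(yaw_y),np.sin(yaw_y),0]);z=np.array([0,0,-1.]);x=np.cross(y,z)
    return Ro.from_matrix(np.c_[x,y,z])
def best(yaw,R):
    a,b=down(yaw),down(yaw+np.pi)
    return a if (R.inv()*a).magnitude()<(R.inv()*b).magnitude() else b
def rows(p,R,pt,Rt,n):
    """straight line, n rows; prints shifts (m) and turns (deg) in tool axes"""
    w=(R.inv()*Rt).as_rotvec()/n; out=[]
    for i in range(n):
        d=R.inv().apply((pt-p)/n)/1000; out.append(np.r_[d.round(4),np.degrees(w).round(2)])
        R=R*Ro.from_rotvec(w); p=p+(pt-p)/n*0+ (pt-p)/n if False else p
    return out
def show(p,R,pt,Rt,n):
    for r in rows(p,R,pt,Rt,n): print(r.tolist())
E
python3 - <<'E'
from plan import *
p,R,o=pose()
print(R.as_matrix().round(3))
c=cam("wrist"); cp=-c["R"].T@c["t"]; print("cam rel tool",R.inv().apply(cp-p).round(1)); print("look",R.inv().apply(c["R"][2]).round(3),"right",R.inv().apply(c["R"][0]).round(3))
print(proj(c,[p]))
E
```

```text
[[ 0.893  0.451 -0.   ]
 [ 0.451 -0.893  0.001]
 [ 0.    -0.001 -1.   ]]
cam rel tool [  68.1   -0.8 -162.4]
look [-0.254 -0.     0.967] right [-0.  1. -0.]
[[326.45906855 294.9202857 ]]
```

```bash
python3 - <<'E'
from plan import *
p,R,o=pose()
Rt=best(0.37,R); show(p,R,np.array([520,-105,250]),Rt,8)
E
```

```text
[0.0521, -0.0339, -0.0034, -0.01, -0.01, -10.55]
[0.0574, -0.0238, -0.0035, -0.01, -0.01, -10.55]
[0.0608, -0.0129, -0.0035, -0.01, -0.01, -10.55]
[0.0621, -0.0015, -0.0035, -0.01, -0.01, -10.55]
[0.0614, 0.0099, -0.0035, -0.01, -0.01, -10.55]
[0.0585, 0.0209, -0.0035, -0.01, -0.01, -10.55]
[0.0537, 0.0313, -0.0035, -0.01, -0.01, -10.55]
[0.0471, 0.0406, -0.0035, -0.01, -0.01, -10.55]
```

```bash
python3 -m creep '[[0.052,-0.034,-0.0035,0,0,-10.5,100],[0.057,-0.024,-0.0035,0,0,-10.5,100],[0.061,-0.013,-0.0035,0,0,-10.5,100],[0.062,-0.0015,-0.0035,0,0,-10.5,100],[0.061,0.010,-0.0035,0,0,-10.5,100],[0.0585,0.021,-0.0035,0,0,-10.5,100],[0.054,0.031,-0.0035,0,0,-10.5,100],[0.047,0.0405,-0.0035,0,0,-10.5,100]]' 40
python3 - <<'E'
from plan import *
import pickle
p,R,o=pose(); c=cam("wrist"); im=viewer.snapshot("wrist"); cv2.imwrite("pics/w1.png",im)
pickle.dump(c,open("c1.pkl","wb")); print(p,o["joint_pos"].round(2)); print(c["t"], cam("wrist")["t"])
E
```

```text
time_s: 1.15
ee_pos: [521.2, -104.5, 250.8]
orientation: [1.776, 2.591, -0.0]
wrist_force: [0.5, -0.0, 0.6]
width: 87.9
[ 521.21035214 -104.47990501  250.75392039] [-0.33  0.23  1.62 -0.    1.29 -0.7 ]
[-447.02063886 -313.62440647  345.3813761 ] [-450.95803303 -312.67427402  344.67771334]
```

View pics/w1.png

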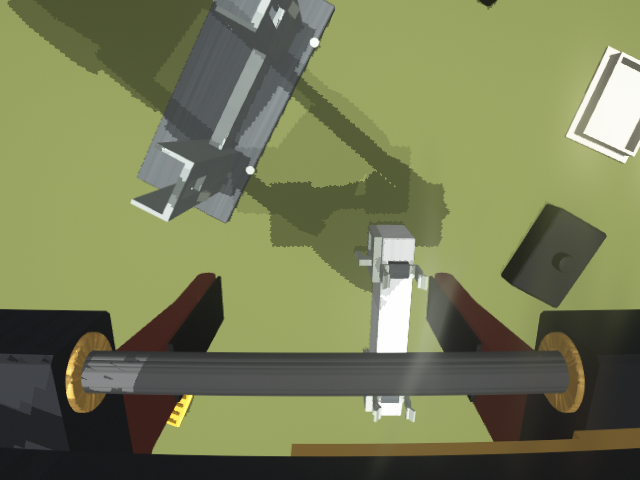

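```bash
python3 - <<'E'
from h import *
im=cv2.imread("pics/w1.png")
crop(im,120,0,345,230,3,"pics/w1a.png")
crop(im,340,210,450,430,3,"pics/w1b.png")
E
```

```text
(no output)
```

View pics/w1a.png

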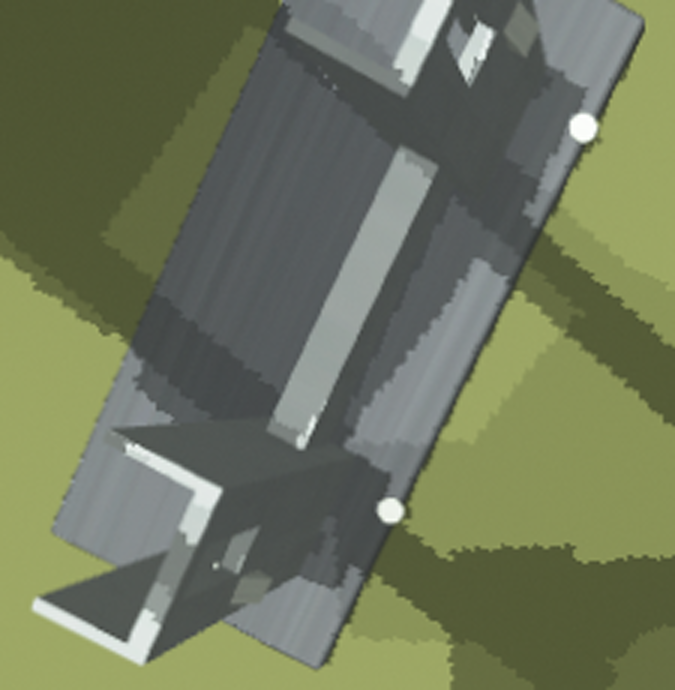

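View pics/w1b.png

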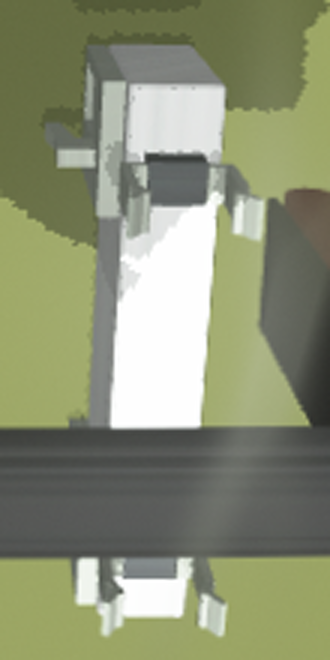

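```bash
cat > meas2.py <<'E'
import pickle
exec(open("meas.py").read().split("for n,o,x0")[0])
C["w1"]=pickle.load(open("c1.pkl","rb"))
rack.append(("w1",(120,0),3,[((147,664),(0,-88,149)),((223,489),(0,-44,149)),((407,95),(0,44,149)),((320,669),(20,-115,0)),((643,25),(20,115,0)),((52,532),(-80,-115,10))]))
rail.append(("w1",(340,210),3,[((130,82),(-15,95,56)),((224,83),(15,95,56)),((192,45),(15,95,0)),((120,613),(-15,-95,56)),((184,617),(15,-95,56))]))
E
cat > m2.py <<'E'
from meas2 import *
for n,o,x0 in [("rack",rack,[430,-40,-.1]),("rail",rail,[630,-180,.26])]:
    for only in ("w1",None):
        q,r=fit(o,x0,only); print(n,only,q.round(4),"rms px",np.sqrt((r**2).mean()).round(2),r.round(1)[-12:])
E
python3 m2.py
```

```text
rack w1 [ 4.295221e+02 -4.456030e+01 -1.247000e-01] rms px 0.93 [-0.7  0.4  0.5 -0.3 -0.6  0.3  2.4 -1.   1.  -0.1 -1.   0.4]
rack None [ 4.298603e+02 -4.424460e+01 -1.255000e-01] rms px 1.34 [-0.2  0.1  1.  -0.7  0.2  0.   2.7 -1.2  1.6 -0.2 -0.6  0.1]
rail w1 [ 6.245619e+02 -1.918118e+02  3.619000e-01] rms px 2.07 [-0.8  0.1  0.9  0.   0.1 -1.  -6.   1.3  1.6 -0.1]
rail None [ 6.254128e+02 -1.914483e+02  3.710000e-01] rms px 1.38 [-2.4  0.8 -0.8  0.2  1.  -0.2  0.2 -1.2 -4.3  1.4  3.4 -0.2]
```

```bash
python3 - <<'E'
from plan import *
p,R,o=pose()
Rt=best(0.365,R); show(p,R,np.array([643,-238,190]),Rt,4)
E
```

```text
[-0.0435, 0.0144, 0.0153, 0.07, -0.04, 0.21]
[-0.0434, 0.0146, 0.0153, 0.07, -0.04, 0.21]
[-0.0434, 0.0148, 0.0153, 0.07, -0.04, 0.21]
[-0.0433, 0.015, 0.0153, 0.07, -0.04, 0.21]
```

```bash
python3 -m creep '[[-0.0435,0.0145,0.015,0,0,0.2,100],[-0.0435,0.0145,0.015,0,0,0.2,100],[-0.0435,0.0145,0.015,0,0,0.2,100],[-0.0435,0.015,0.015,0,0,0.2,100],[0,0,0,0,0,0,100],[0,0,0,0,0,0,100],[0,0,0,0,0,0,100],[0,0,0,0,0,0,100]]' 40
python3 - <<'E'
from plan import *
import pickle
p,R,o=pose(); c=cam("wrist"); im=viewer.snapshot("wrist"); cv2.imwrite("pics/w2.png",im)
pickle.dump(c,open("c2.pkl","wb")); print(p,o["orientation"],o["joint_pos"].round(2))
crop(im,200,0,450,350,2,"pics/w2a.png")
E
```

```text
time_s: 2.2
ee_pos: [636.0, -248.1, 191.5]
orientation: [1.801, 2.574, 0.0]
wrist_force: [0.4, -0.6, -0.0]
width: 87.8
[ 636.03588213 -248.10712224  191.49291131] [1.80062689e+00 2.57360551e+00 3.52590854e-04] [-0.47  0.5   1.35  0.    1.29 -0.82]
```

View pics/w2.png

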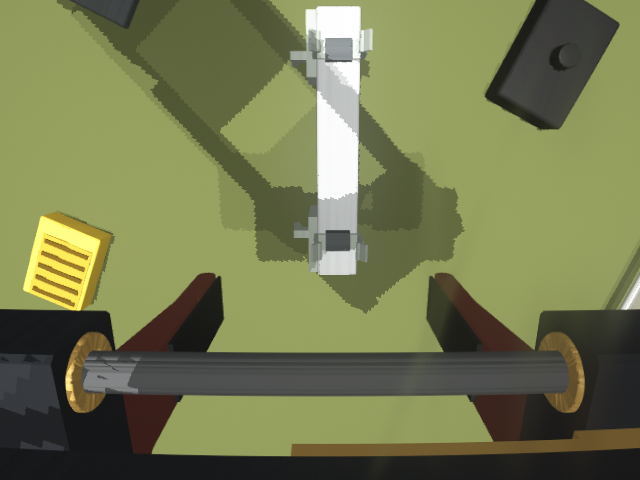

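View pics/w2a.png

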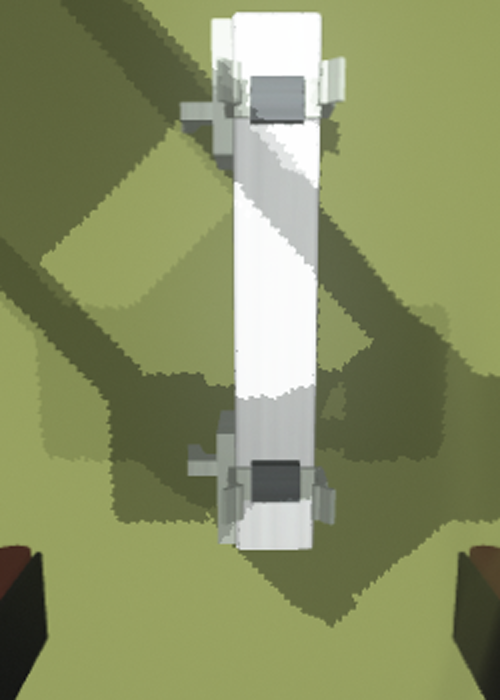

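```bash
cat >> meas2.py <<'E'
C["w2"]=pickle.load(open("c2.pkl","rb"))
rail.append(("w2",(200,0),2,[((233,13),(-15,95,56)),((321,13),(15,95,56)),((237,548),(-15,-95,56)),((312,549),(15,-95,56))]))
E
python3 - <<'E'
from meas2 import *
from plan import *
q,r=fit(rail,[630,-180,.26],"w2"); print(q.round(4),r.round(2))
p,R,o=pose()
Rt=best(q[2],R)
show(p,R,np.array([q[0],q[1],110]),Rt,2)
E
```

```text
[ 6.243676e+02 -1.925225e+02  3.521000e-01] [-0.51 -0.74  0.53 -0.76 -0.7   1.7   0.69  1.11]
[0.0282, 0.004, 0.0407, 0.02, 0.01, -0.07]
[0.0282, 0.004, 0.0407, 0.02, 0.01, -0.07]
```

```bash
python3 -m creep '[[0.028,0.004,0.02,0,0,0,100],[0.028,0.004,0.02,0,0,-0.1,100],[0,0,0.031,0,0,0,100],[0,0,0.031,0,0,0,100],[0,0,0.031,0,0,0,100],[0,0,0.030,0,0,0,100],[0,0,0,0,0,0,100],[0,0,0,0,0,0,40]]' 50
python3 -m creep '[[0,0,0,0,0,0,10],[0,0,0,0,0,0,10],[0,0,0,0,0,0,10],[0,0,0,0,0,0,10],[0,0,0,0,0,0,10],[0,0,0,0,0,0,10],[0,0,0,0,0,0,10],[0,0,0,0,0,0,10]]' 50
python3 -c "
from plan import *
p,R,o=pose();print(p,R.as_matrix()[:,1].round(4),o['wrist_force'],o['moment'])"
```

```text
time_s: 3.25
ee_pos: [625.4, -193.7, 28.9]
orientation: [1.799, 2.574, 0.001]
wrist_force: [0.0, 0.2, 1.0]
width: 80.9
time_s: 4.25
ee_pos: [625.0, -193.5, 27.7]
orientation: [1.799, 2.575, 0.001]
wrist_force: [2.3, 0.4, -1.3]
width: 29.7
[ 624.9884643  -193.48839812   27.68610493] [9.391e-01 3.437e-01 5.000e-04] [ 2.32491809  0.40320663 -1.31709399] [ 0.09881149 -0.38345345  0.01431946]
```

```bash
cat > tgt.py <<'E'
from plan import *
RK=np.array([429.5,-44.5,0]);YW=-0.1247
def w(rx,ry,z):
    c,s=np.cos(YW),np.sin(YW); return np.array([RK[0]+c*rx-s*ry,RK[1]+s*rx+c*ry,z])
def rel(p):
    d=p-RK;c,s=np.cos(YW),np.sin(YW);return np.array([c*d[0]+s*d[1],-s*d[0]+c*d[1],p[2]])
E
python3 - <<'E'
from tgt import *
p,R,o=pose(); Rt=best(YW,R)
p2=p+[0,0,110]
print(w(65,-1.1,0)); show(p2,R,w(65,-1.1,137.7),Rt,5)
E
```

```text
[493.85846185 -53.67596798   0.        ]
[0.0353, -0.015, -0.0, 0.01, -0.0, 5.45]
[0.0337, -0.0183, -0.0, 0.01, -0.0, 5.45]
[0.0318, -0.0214, -0.0, 0.01, -0.0, 5.45]
[0.0296, -0.0243, -0.0, 0.01, -0.0, 5.45]
[0.0272, -0.027, -0.0, 0.01, -0.0, 5.45]
```

```bash
python3 -m creep '[[0,0,-0.03,0,0,0,10],[0,0,-0.04,0,0,0,10],[0,0,-0.04,0,0,0,10],[0.0355,-0.015,0,0,0,5.45,10],[0.034,-0.018,0,0,0,5.45,10],[0.032,-0.0215,0,0,0,5.45,10],[0.0295,-0.0245,0,0,0,5.45,10],[0.0270,-0.027,0,0,0,5.45,10]]' 50
python3 -m creep '[[0,0,0,0,0,0,10],[0,0,0,0,0,0,10],[0,0,0,0,0,0,10],[0,0,0,0,0,0,10],[0,0,0,0,0,0,10],[0,0,0,0,0,0,10],[0,0,0,0,0,0,10],[0,0,0,0,0,0,10]]' 50
python3 - <<'E'
from tgt import *
import pickle
p,R,o=pose();print(p,rel(p),R.as_matrix()[:,1].round(4),R.as_matrix()[:,2].round(4),o['wrist_force'],o['moment'],o["width"])
c=cam("wrist"); im=viewer.snapshot("wrist"); cv2.imwrite("pics/w3.png",im);pickle.dump(c,open("c3.pkl","wb"))
im=viewer.snapshot("side"); crop(im,300,150,430,320,4,"pics/s3.png");cv2.imwrite("pics/side3.png",im)
im=viewer.snapshot("scene"); crop(im,220,150,380,270,5,"pics/sc3.png");cv2.imwrite("pics/scene3.png",im)
E
```

```text
time_s: 5.25
ee_pos: [491.1, -52.2, 136.9]
orientation: [-2.357, -2.073, 0.003]
wrist_force: [0.4, 0.5, -4.2]
width: 29.5
time_s: 6.25
ee_pos: [493.4, -53.2, 137.7]
orientation: [-2.355, -2.079, -0.0]
wrist_force: [1.4, -0.5, -5.0]
width: 29.5
[493.43641241 -53.23560651 137.66295152] [ 64.52645689  -0.7155512  137.66295152] [ 9.922e-01 -1.244e-01 -1.000e-04] [-0.e+00  1.e-04 -1.e+00] [ 1.37063388 -0.51826926 -4.95649136] [-0.06371575 -0.03534735 -0.00465081] 29.453567190723096
```

View pics/w3.png

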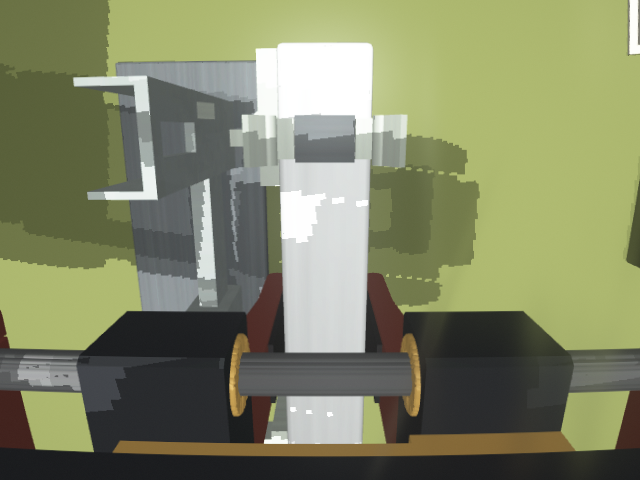

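View pics/s3.png

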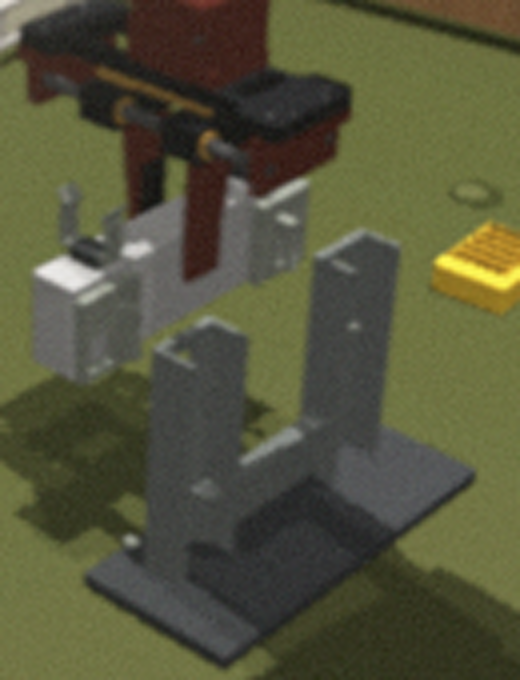

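View pics/sc3.png

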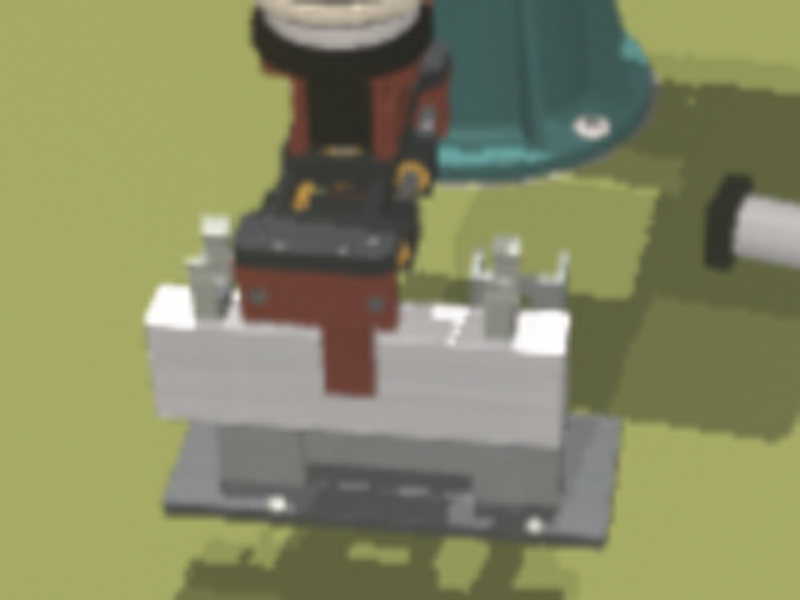

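```bash
python3 - <<'E'
from tgt import *
import pickle
im=cv2.imread("pics/w3.png"); crop(im,60,30,420,230,2.2,"pics/w3a.png")
c=pickle.load(open("c3.pkl","rb"))
for uv,z in [((149,77),149),((158,198),149),((278,44),166),((371,44),166),((296,116),166),((296,162),166),((282,162),166),((369,162),166)]: print(uv,rel(at_z(c,uv,z)).round(1))
E
```

```text
(149, 77) [  1.3  87.2 149. ]
(158, 198) [  0.6  44.1 149. ]
(278, 44) [ 49.   94.2 166. ]
(371, 44) [ 77.4  94.2 166. ]
(296, 116) [ 54.2  72.9 166. ]
(296, 162) [ 54.   58.5 166. ]
(282, 162) [ 49.4  58.5 166. ]
(369, 162) [ 77.6  58.5 166. ]
```

View pics/w3a.png

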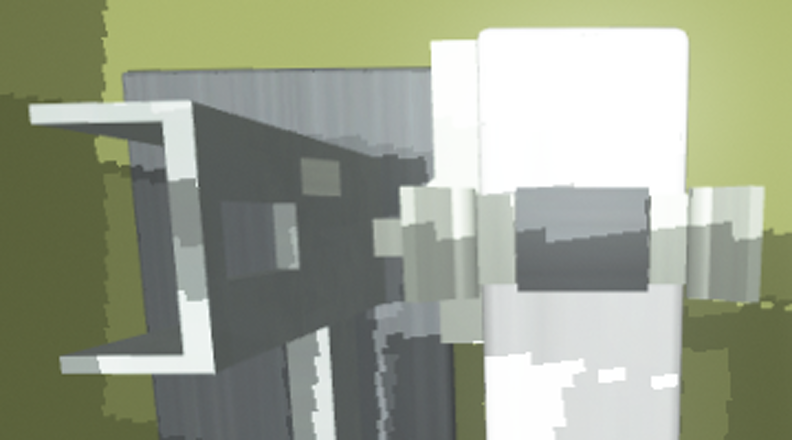

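```bash
python3 -m creep '[[0,0,0.008,0,0,0,10],[0,0,0.008,0,0,0,10],[0,0,0,0,0,0,10],[0,-0.01,0,0,0,0,10],[0,-0.01,0,0,0,0,10],[0,-0.01,0,0,0,0,10],[0,-0.005,0,0,0,0,10],[0,0,0,0,0,0,10]]' 50
python3 - <<'E'
from tgt import *
p,R,o=pose();print(rel(p),R.as_matrix()[:,1].round(4),R.as_matrix()[:,2].round(4),o['wrist_force'],o['moment'],o["width"])
im=viewer.snapshot("wrist"); cv2.imwrite("pics/w4.png",im)
im=viewer.snapshot("side"); crop(im,300,150,430,320,4,"pics/s4.png")
E
```

```text
time_s: 7.4
ee_pos: [458.3, -48.8, 121.8]
orientation: [-2.356, -2.079, -0.0]
wrist_force: [-0.2, 0.1, -4.0]
width: 29.7
[ 29.09601272  -0.67036102 121.80498847] [ 9.922e-01 -1.245e-01  1.000e-04] [ 1.e-04  1.e-04 -1.e+00] [-0.22400407  0.14599426 -3.99434266] [ 0.00911841 -0.06338849  0.0382854 ] 29.70298536710899
```

View pics/w4.png

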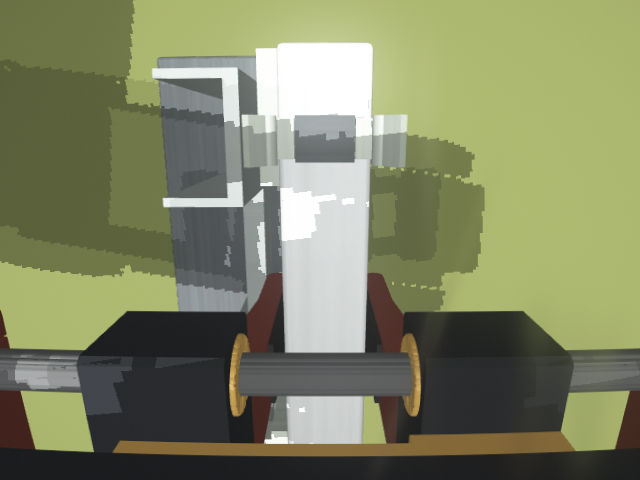

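View pics/s4.png

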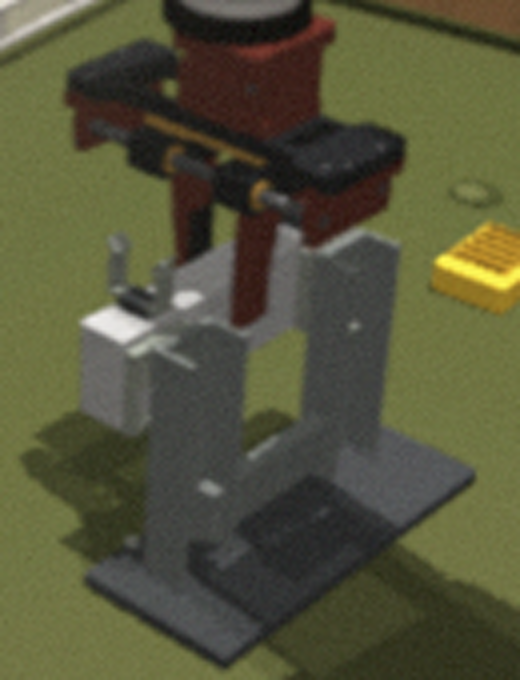

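```bash
python3 -m creep '[[0,-0.002,0,0,0,0,10],[0,-0.002,0,0,0,0,10],[0,-0.001,0,0,0,0,10],[0,-0.001,0,0,0,0,10],[0,0,0,0,0,0,10],[0,0,0,0,0,0,10],[0,0,0,0,0,0,10],[0,0,0,0,0,0,10]]' 50
python3 - <<'E'
from tgt import *
p,R,o=pose();print(rel(p),R.as_matrix()[:,1].round(4),o['wrist_force'],o['moment'],o["width"])
E
```

```text
time_s: 8.5
ee_pos: [453.1, -48.2, 121.7]
orientation: [2.355, 2.078, 0.001]
wrist_force: [1.7, -0.7, -4.5]
width: 29.9
[ 23.86332602  -0.75746903 121.73935475] [ 9.922e-01 -1.246e-01  5.000e-04] [ 1.74742332 -0.74035641 -4.51132376] [-0.12148786 -0.34615733 -0.1543473 ] 29.856418531684543
```

```bash
python3 -m creep '[[0,-0.001,0,0,0,0,10],[0,-0.0005,0,0,0,0,10],[0,0,0,0,0,0,10],[0,0,0,0,0,0,10],[0,0,0,0,0,0,10],[0,0,0,0,0,0,10],[0,0,0,0,0,0,10],[0,0,0,0,0,0,10]]' 60
python3 - <<'E'
from tgt import *
p,R,o=pose();print(rel(p),R.as_matrix()[:,1].round(4),o['wrist_force'],o['moment'],o["width"])
E
```

```text
time_s: 9.5
ee_pos: [452.9, -48.2, 122.0]
orientation: [2.355, 2.076, 0.003]
wrist_force: [5.9, -0.4, -7.8]
width: 29.7
[ 23.63646629  -0.81642209 122.00551257] [ 0.9922 -0.125   0.003 ] [ 5.94589336 -0.43800664 -7.78275594] [-0.31356951 -0.99578423 -0.42941493] 29.65466590535406
```

```bash
python3 -m creep '[[0,0.0005,0,0,0,0,10],[0,0,0.003,0,0,0,10],[0,0,0.003,0,0,0,10],[0,0,0.003,0,0,0,10],[0,0,0.003,0,0,0,10],[0,0,0.003,0,0,0,10],[0,0,0,0,0,0,10],[0,0,0,0,0,0,10]]' 60
python3 - <<'E'
from tgt import *
p,R,o=pose();print(rel(p),R.as_matrix()[:,1].round(4),o['wrist_force'],o['moment'],o["width"])
im=viewer.snapshot("wrist"); cv2.imwrite("pics/w5.png",im)
im=viewer.snapshot("side"); crop(im,300,150,430,320,4,"pics/s5.png")
E
```

```text
time_s: 10.5
ee_pos: [454.9, -48.8, 107.5]
orientation: [2.351, 2.076, 0.005]
wrist_force: [7.5, -1.4, -1.0]
width: 29.5
[ 25.69257454  -1.14331882 107.53230855] [ 0.9923 -0.124   0.0059] [ 7.4950528  -1.42093058 -1.00143827] [-0.31313515 -1.56937626 -0.09281008] 29.505298552260765
```

View pics/w5.png

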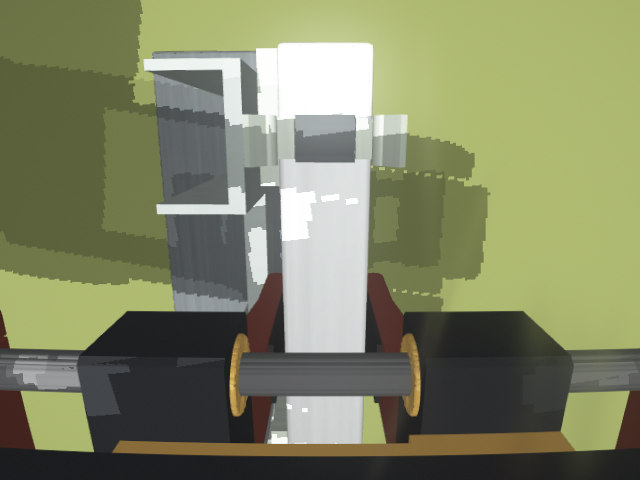

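View pics/s5.png

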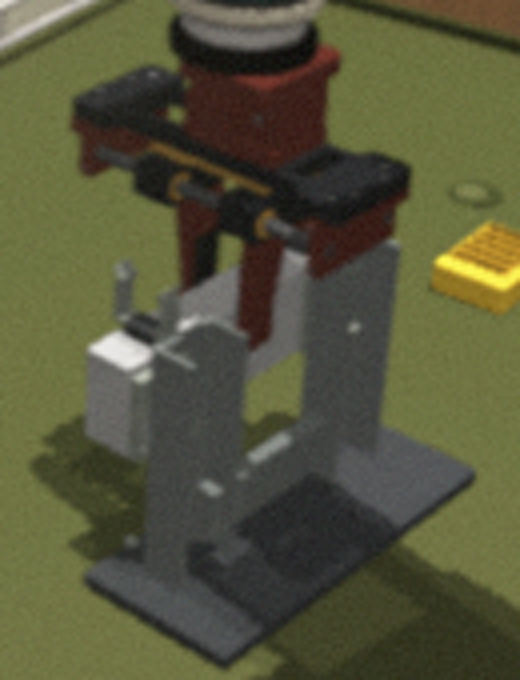

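```bash
python3 -m creep '[[0,0,0.003,0,0,0,10],[0,0,0.003,0,0,0,10],[0,0,0.003,0,0,0,10],[0,0,0.002,0,0,0,10],[0,0,0,0,0,0,10],[0,0,0,0,0,0,10],[0,0,0,0,0,0,10],[0,0,0,0,0,0,10]]' 60
python3 - <<'E'
from tgt import *
p,R,o=pose();print(rel(p),R.as_matrix()[:,1].round(4),o['wrist_force'],o['moment'],o["width"])
E
```

```text
time_s: 11.6
ee_pos: [452.9, -48.3, 97.3]
orientation: [2.354, 2.078, 0.002]
wrist_force: [1.7, 0.8, 18.7]
width: 29.8
[23.65211365 -0.89991043 97.32588512] [ 0.9922 -0.1243  0.0022] [ 1.71879526  0.82865902 18.7403463 ] [ 0.16953795  0.1917806  -0.26149403] 29.815713348855315
```

```bash
python3 -m creep '[[0,0,0.0015,0,0,0,10],[0,0,0,0,0,0,10],[0,0,0,0,0,0,10],[0,0,-0.0015,0,0,0,10],[0,0,-0.002,0,0,0,10],[0,0,-0.001,0,0,0,10],[0,0,0,0,0,0,10],[0,0,0,0,0,0,10]]' 60
python3 - <<'E'
from tgt import *
p,R,o=pose();print(rel(p),R.as_matrix()[:,1].round(4),o['wrist_force'],o['moment'],o["width"])
im=viewer.snapshot("wrist"); crop(im,120,20,420,300,2,"pics/w6.png")
im=viewer.snapshot("side"); crop(im,300,150,430,320,4,"pics/s6.png")
E
```

```text
time_s: 12.6
ee_pos: [452.7, -48.3, 98.5]
orientation: [2.355, 2.078, 0.001]
wrist_force: [6.6, -0.4, -3.8]
width: 29.9
[23.49453102 -0.87070899 98.54556053] [ 0.9922 -0.1246  0.0016] [ 6.6454271  -0.37126039 -3.81877851] [-0.23206092 -1.11349234 -0.39477887] 29.87991620318925
```

View pics/w6.png

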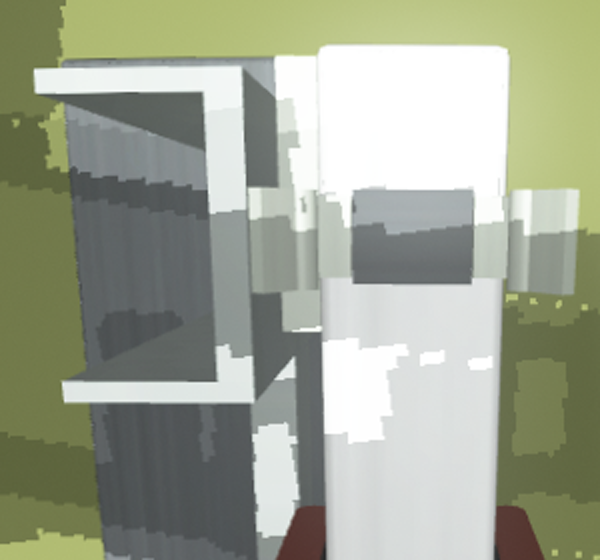

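View pics/s6.png

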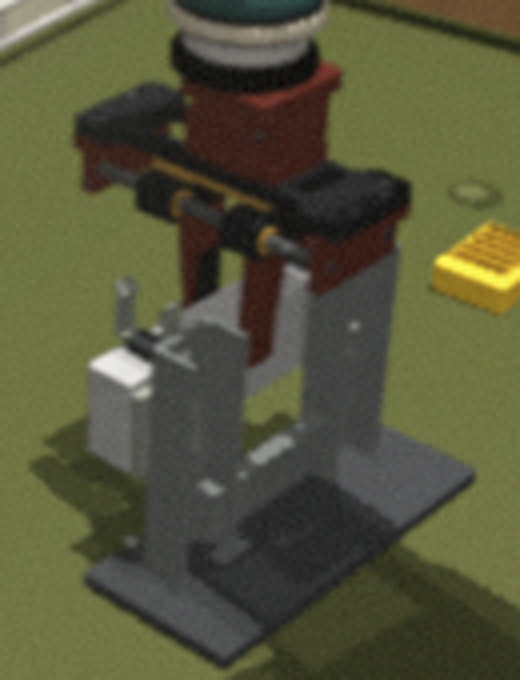

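```bash
python3 -m creep '[[0,0.001,-0.001,0,0,0,10],[0,0,-0.001,0,0,0,10],[0,0,-0.001,0,0,0,10],[0,0,-0.001,0,0,0,10],[0,0,0,0,0,0,10],[0,0,0,0,0,0,10],[0,0,0,0,0,0,10],[0,0,0,0,0,0,10]]' 60
python3 - <<'E'
from tgt import *
p,R,o=pose();print(rel(p),R.as_matrix()[:,1].round(4),o['wrist_force'],o['moment'],o["width"])
E
```

```text
time_s: 13.7
ee_pos: [452.7, -48.2, 99.9]
orientation: [-2.355, -2.078, 0.001]
wrist_force: [11.8, -3.1, -36.2]
width: 29.7
[23.46221106 -0.8123222  99.87288034] [ 9.922e-01 -1.247e-01 -8.000e-04] [ 11.80905355  -3.08516654 -36.162681  ] [-0.60397888 -2.84778985 -0.31123646] 29.673426980678844
```

```bash
python3 -m creep '[[0,0,0.002,0,0,0,10],[0,0,0.002,0,0,0,10],[0,0,0,0,0,0,10],[0,0,0,0,0,0,60],[0,0,0,0,0,0,70],[0,0,0,0,0,0,70],[0,0,0,0,0,0,70],[0,0,0,0,0,0,70]]' 60
python3 -m creep '[[0,0,-0.02,0,0,0,70],[0,0,-0.035,0,0,0,70],[0,0,-0.045,0,0,0,70],[0,0,-0.03,0,0,0,100],[0,0,0,0,0,0,100],[0,0,0,0,0,0,100],[0,0,0,0,0,0,100],[0,0,0,0,0,0,100]]' 60
python3 - <<'E'
from tgt import *
import pickle
p,R,o=pose();print(p,rel(p),o['wrist_force'],o["width"])
c=cam("wrist");im=viewer.snapshot("wrist"); cv2.imwrite("pics/w7.png",im);pickle.dump(c,open("c7.pkl","wb"))
im=viewer.snapshot("side"); crop(im,300,150,430,320,4,"pics/s7.png")
Rt=best(-0.155,R);show(p,R,np.array([605,168,180]),Rt,6)
E
```

```text
time_s: 14.7
ee_pos: [452.6, -48.1, 98.7]
orientation: [-2.355, -2.079, 0.0]
wrist_force: [-0.7, 0.3, 0.4]
width: 61.7
time_s: 15.7
ee_pos: [452.1, -48.0, 227.6]
orientation: [-2.354, -2.077, 0.002]
wrist_force: [0.2, 0.3, -0.3]
width: 88.0
[452.10190743 -47.98037768 227.61403236] [ 22.85928335  -0.64219365 227.61403236] [ 0.2050392   0.32820192 -0.29048721] 87.99278872323916
[0.0389, 0.0208, 0.0079, -0.02, -0.0, 0.29]
[0.039, 0.0206, 0.0079, -0.02, -0.0, 0.29]
[0.0391, 0.0204, 0.0079, -0.02, -0.0, 0.29]
[0.0392, 0.0202, 0.0079, -0.02, -0.0, 0.29]
[0.0393, 0.02, 0.0079, -0.02, -0.0, 0.29]
[0.0394, 0.0198, 0.0079, -0.02, -0.0, 0.29]
```

View pics/w7.png

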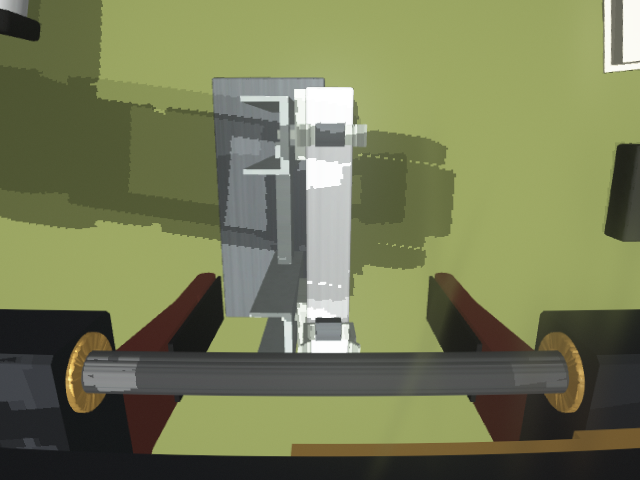

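View pics/s7.png

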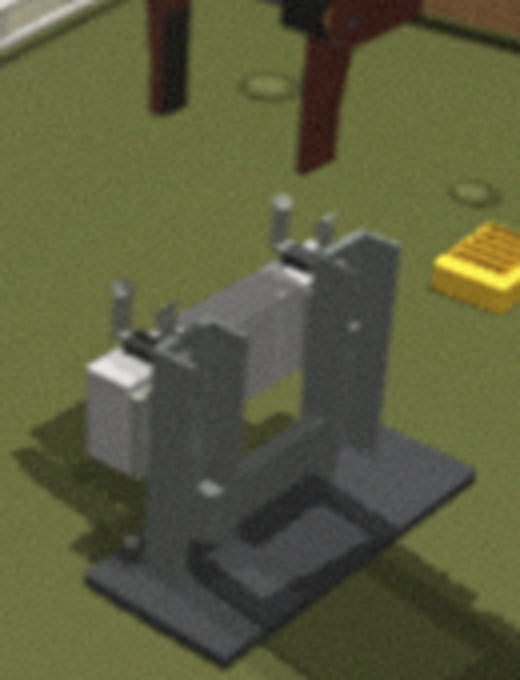

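```bash
python3 -m creep '[[0.039,0.021,0.008,0,0,0.3,100],[0.039,0.0205,0.008,0,0,0.3,100],[0.039,0.0205,0.008,0,0,0.3,100],[0.039,0.020,0.008,0,0,0.3,100],[0.039,0.020,0.008,0,0,0.3,100],[0.0395,0.020,0.008,0,0,0.3,100],[0,0,0,0,0,0,100],[0,0,0,0,0,0,100]]' 60
python3 - <<'E'
from tgt import *
import pickle
im=cv2.imread("pics/w7.png"); crop(im,205,70,385,365,2.6,"pics/w7a.png")
p,R,o=pose();print(p,o["qd"].round(3))
c=cam("wrist");im=viewer.snapshot("wrist"); cv2.imwrite("pics/w8.png",im);pickle.dump(c,open("c8.pkl","wb"))
E
```

```text
time_s: 16.8
ee_pos: [605.1, 167.1, 180.1]
orientation: [-2.387, -2.042, 0.002]
wrist_force: [0.9, -0.1, -0.1]
width: 88.2
[605.11719309 167.09159605 180.08221853] [-0.019 -0.017  0.012  0.    -0.001  0.001]
```

View pics/w7a.png

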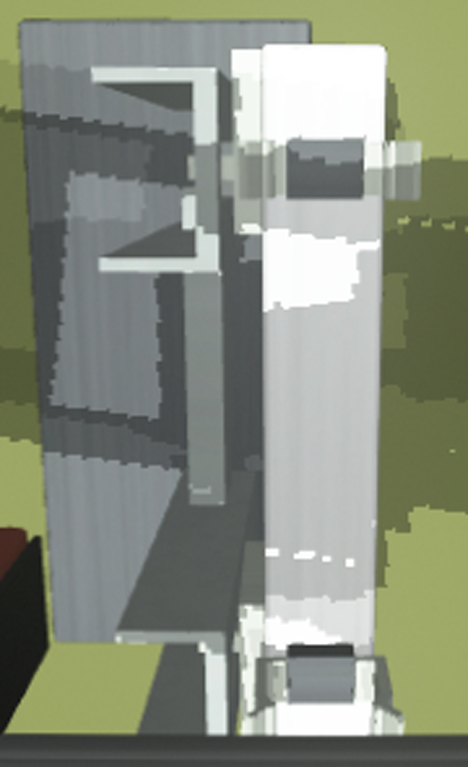

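View pics/w8.png

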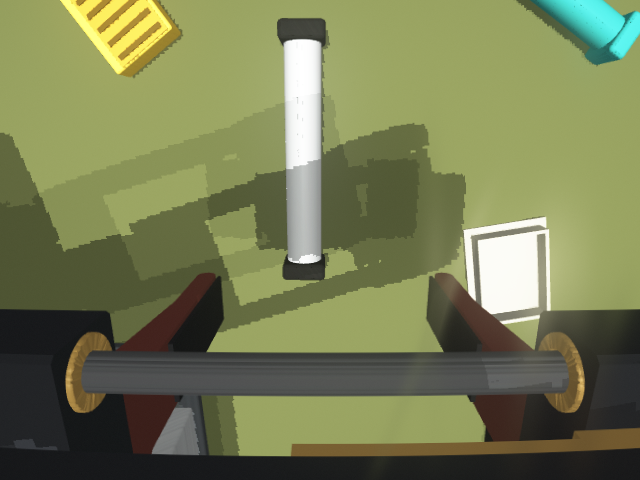

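```bash
python3 - <<'E'
from h import *
im=cv2.imread("pics/w8.png"); crop(im,255,0,355,300,2.6,"pics/w8a.png")
E
```

```text
(no output)
```

View pics/w8a.png

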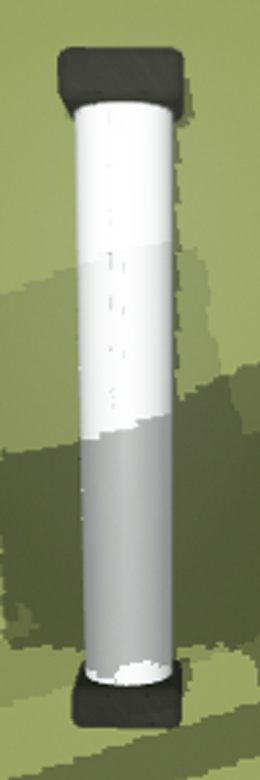

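```bash
python3 - <<'E'
from meas2 import *
from tgt import *
C["w8"]=pickle.load(open("c8.pkl","rb"))
tb=[("w8",(255,0),2.6,[((58,47),(-17,97,34)),((184,47),(17,97,34)),((75,726),(-17,-97,34)),((181,726),(17,-97,34))])]
q,r=fit(tb,[597,219,-.16]); print("tube",q.round(4),r.round(2))
c=pickle.load(open("c7.pkl","rb"))
o=(205,70);s=2.6
for P,z in [((217,68),149),((219,270),149),((262,44),126),((386,44),126),((262,400),126),((381,400),126),((263,620),126),((376,620),126),((288,139),126),((363,139),126),((288,198),126),((290,703),126),((354,703),126)]:
    print(P,z,rel(at_z(c,uv(o,s,P),z)).round(1))
p,R,ob=pose(); Rt=best(q[2],R); print(p); show(p,R,np.array([q[0],q[1],110]),Rt,2)
E
```

```text
tube [ 5.948630e+02  2.182614e+02 -1.578000e-01] [-0.29 -0.82  0.29 -0.92 -0.81  1.76  0.79  1.9 ]
(217, 68) 149 [  0.8  87.5 149. ]
(219, 270) 149 [  0.3  43.9 149. ]
(262, 44) 126 [  9.5  94.7 126. ]
(386, 44) 126 [ 38.7  94.7 126. ]
(262, 400) 126 [  8.5   8.7 126. ]
(381, 400) 126 [ 38.8   8.7 126. ]
(263, 620) 126 [  8. -52. 126.]
(376, 620) 126 [ 38.4 -52.  126. ]
(288, 139) 126 [ 15.5  72.9 126. ]
(363, 139) 126 [ 33.5  72.9 126. ]
(288, 198) 126 [ 15.4  59.  126. ]
(290, 703) 126 [ 15.2 -76.8 126. ]
(354, 703) 126 [ 32.8 -76.8 126. ]
[605.06992595 166.66412606 180.43217826]
[0.0247, -0.009, 0.0352, -0.03, 0.02, 0.04]
[0.0247, -0.0091, 0.0352, -0.03, 0.02, 0.04]
```

```bash
python3 - <<'E'
from meas2 import *
from tgt import *
c=pickle.load(open("c7.pkl","rb"))
o=(205,70);s=2.6
for P in [(421,142),(421,198),(190,158),(233,160),(403,712),(386,660)]:
    print(P,rel(at_z(c,uv(o,s,P),164)).round(1))
im=cv2.imread("pics/w7.png"); crop(im,265,110,385,170,6,"pics/w7b.png")
E
```

```text
(421, 142) [ 43.8  71.7 164. ]
(421, 198) [ 44.   60.4 164. ]
(190, 158) [ -3.8  68.5 164. ]
(233, 160) [  5.   68.1 164. ]
(403, 712) [ 42.9 -58.3 164. ]
(386, 660) [ 38.6 -44.8 164. ]
```

View pics/w7b.png

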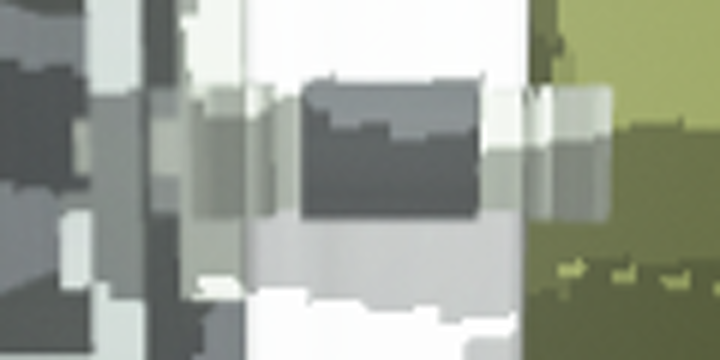

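```bash
python3 -m creep '[[0.025,-0.009,0.012,0,0,0,100],[0.0245,-0.009,0.012,0,0,0,100],[0,0,0.038,0,0,0,100],[0,0,0.038,0,0,0,100],[0,0,0.038,0,0,0,100],[0,0,0.030,0,0,0,100],[0,0,0,0,0,0,100],[0,0,0,0,0,0,100]]' 60
```

```text
time_s: 17.85
ee_pos: [596.4, 218.7, 14.0]
orientation: [2.388, 2.04, 0.002]
wrist_force: [-0.3, -0.2, 1.3]
width: 88.1
```

```bash
python3 -m creep '[[0,-0.001,0.005,0,0,0,100],[0,0,0.004,0,0,0,100],[0,0,0,0,0,0,100],[0,0,0,0,0,0,10],[0,0,0,0,0,0,10],[0,0,0,0,0,0,10],[0,0,0,0,0,0,10],[0,0,0,0,0,0,10]]' 60
python3 - <<'E'
from tgt import *
p,R,o=pose();print(p,R.as_matrix()[:,1].round(4),o['wrist_force'],o["width"])
E
```

```text
time_s: 18.85
ee_pos: [594.8, 219.3, 3.7]
orientation: [-2.388, -2.041, -0.0]
wrist_force: [0.4, -0.3, 0.1]
width: 41.0
[594.7637752  219.25675449   3.68498214] [ 9.878e-01 -1.556e-01 -1.000e-04] [ 0.40283837 -0.29439723  0.11195045] 41.04277648856524
```

```bash
python3 -m creep '[[0,0,0,0,0,0,10],[0,0,0,0,0,0,10],[0,0,0,0,0,0,10],[0,0,0,0,0,0,10],[0,0,-0.03,0,0,0,10],[0,0,-0.05,0,0,0,10],[0,0,-0.06,0,0,0,10],[0,0,-0.06,0,0,0,10]]' 60
python3 - <<'E'
from tgt import *
p,R,o=pose();print(p,R.as_matrix()[:,1].round(4),o['wrist_force'],o["width"])
Rt=best(YW-.007,R); p0=np.array([594.8,219.2,203.7]);print(w(25.2,0.4,205)); show(p0,R,w(25.2,0.4,205),Rt,6)
E
```

```text
time_s: 19.85
ee_pos: [593.8, 219.1, 204.8]
orientation: [-2.387, -2.041, 0.002]
wrist_force: [0.6, 0.7, -2.2]
width: 27.2
[593.7792772  219.05718734 204.82174942] [ 0.9878 -0.1555 -0.0018] [ 0.55879851  0.65081385 -2.23402794] 27.185157209346727
[454.55407346 -47.23740812 205.        ]
[-0.0475, -0.0162, -0.0002, -0.02, 0.0, -0.23]
[-0.0474, -0.0164, -0.0002, -0.02, 0.0, -0.23]
[-0.0474, -0.0166, -0.0002, -0.02, 0.0, -0.23]
[-0.0473, -0.0168, -0.0002, -0.02, 0.0, -0.23]
[-0.0472, -0.017, -0.0002, -0.02, 0.0, -0.23]
[-0.0472, -0.0171, -0.0002, -0.02, 0.0, -0.23]
```

```bash
python3 -m creep '[[-0.0475,-0.016,0,0,0,-0.2,10],[-0.0475,-0.0165,0,0,0,-0.2,10],[-0.0475,-0.0165,0,0,0,-0.2,10],[-0.0475,-0.017,0,0,0,-0.2,10],[-0.047,-0.017,0,0,0,-0.2,10],[-0.047,-0.017,0,0,0,-0.3,10],[0,0,0,0,0,0,10],[0,0,0,0,0,0,10]]' 60
python3 - <<'E'
from tgt import *
import pickle
p,R,o=pose();print(p,rel(p),R.as_matrix()[:,1].round(4),o['wrist_force'],o["width"],o["qd"].round(3))
c=cam("wrist");im=viewer.snapshot("wrist"); cv2.imwrite("pics/w9.png",im);pickle.dump(c,open("c9.pkl","wb"))
im=viewer.snapshot("side"); crop(im,280,130,440,320,4,"pics/s9.png")
im=viewer.snapshot("scene"); crop(im,220,130,380,270,5,"pics/sc9.png")
E
```

```text
time_s: 20.85
ee_pos: [454.2, -46.7, 203.7]
orientation: [-2.365, -2.067, -0.001]
wrist_force: [-0.1, -0.6, -2.1]
width: 26.9
[454.18285898 -46.71183419 203.66399314] [ 24.76629865   0.87532229 203.66399314] [ 0.991  -0.1342  0.    ] [-0.10647549 -0.61509453 -2.08938543] 26.929000172071575 [ 0.025  0.007 -0.012 -0.001  0.    -0.002]
```

View pics/w9.png

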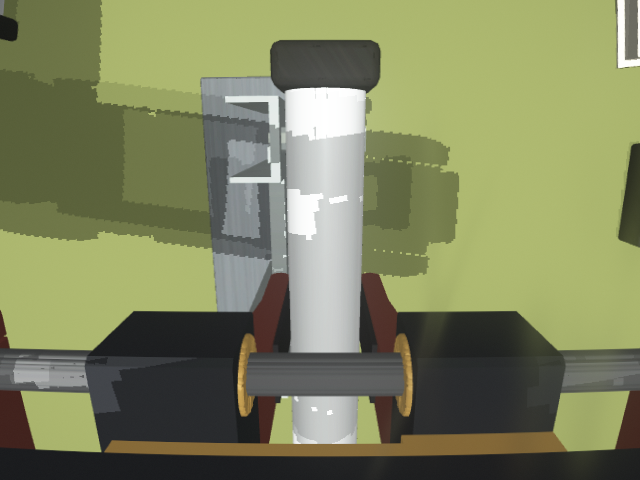

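View pics/s9.png

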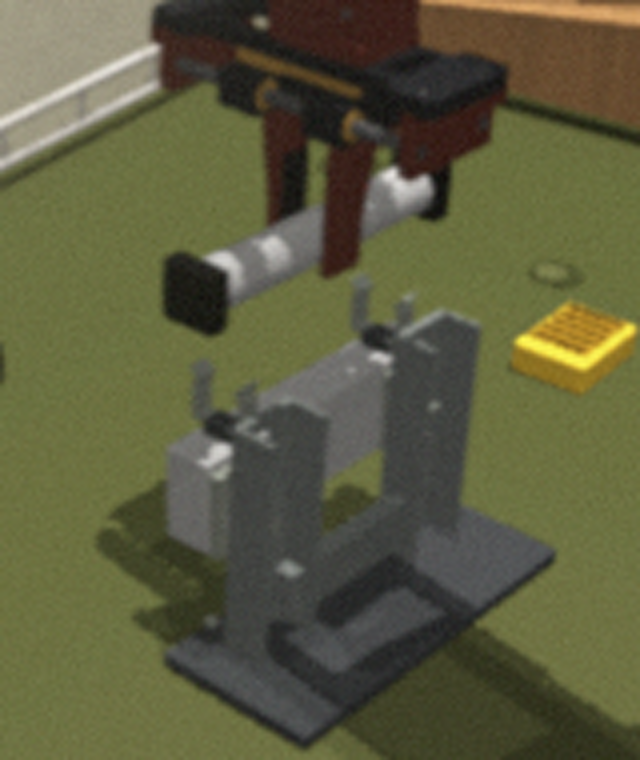

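View pics/sc9.png

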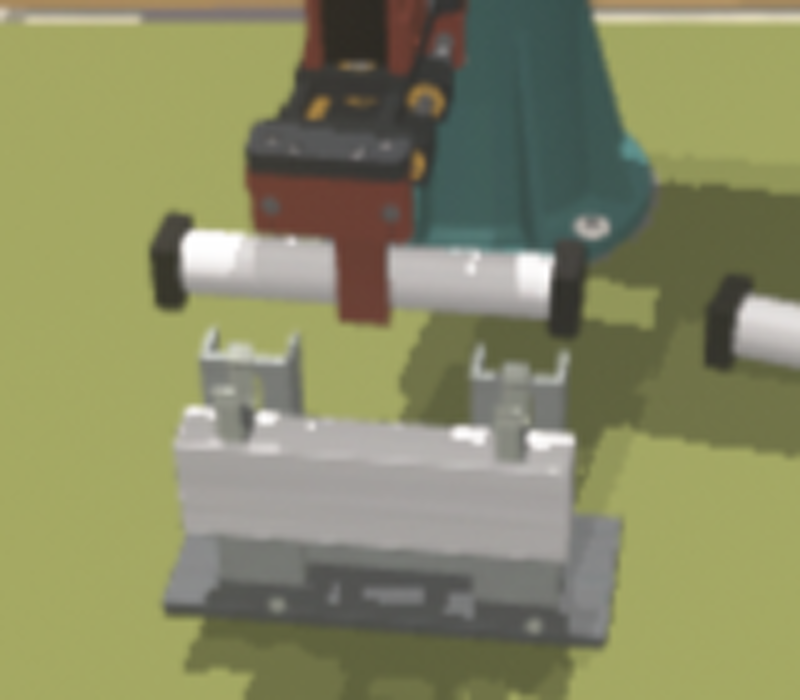

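```bash
python3 - <<'E'
from tgt import *
import pickle
c=pickle.load(open("c9.pkl","rb"))
for P,z in [((270,43),234),((381,43),234),((288,150),217),((365,150),217),((290,230),217),((363,230),217)]: print(P,rel(at_z(c,P,z)).round(1))
p,R,o=pose();print(rel(p),o["qd"].round(3))
E
```

```text
(270, 43) [  8.   95.9 234. ]
(381, 43) [ 41.3  95.5 234. ]
(288, 150) [ 11.   63.3 217. ]
(365, 150) [ 38.5  63.  217. ]
(290, 230) [ 10.8  33.9 217. ]
(363, 230) [ 38.1  33.6 217. ]
[ 25.1205111    1.61440143 203.62616475] [ 0.004  0.    -0.    -0.001 -0.    -0.003]
```

```bash
python3 -m creep '[[0,0,0.02,0,0,0,10],[0,0,0.02,0,0,0,10],[0,0,0.01,0,0,0,10],[0,0,0.003,0,0,0,10],[0,0,0.003,0,0,0,10],[0,0,0.003,0,0,0,10],[0,0,0,0,0,0,10],[0,0,0,0,0,0,10]]' 60
python3 - <<'E'
from tgt import *
p,R,o=pose();print(rel(p),R.as_matrix()[:,1].round(4),o['wrist_force'],o['moment'],o["width"])
im=viewer.snapshot("side"); crop(im,280,130,440,320,4,"pics/s10.png")
im=viewer.snapshot("scene"); crop(im,220,130,380,270,5,"pics/sc10.png")
E
```

```text
time_s: 22.0
ee_pos: [456.2, -47.4, 146.3]
orientation: [2.362, 2.066, 0.004]
wrist_force: [1.5, 0.0, 5.9]
width: 26.6
[ 26.88098643   0.49694734 146.25319535] [ 0.9911 -0.1328  0.0043] [1.46127675 0.02568727 5.85123724] [ 0.03198366 -0.29732492  0.06590365] 26.611773690453557
```

View pics/s10.png

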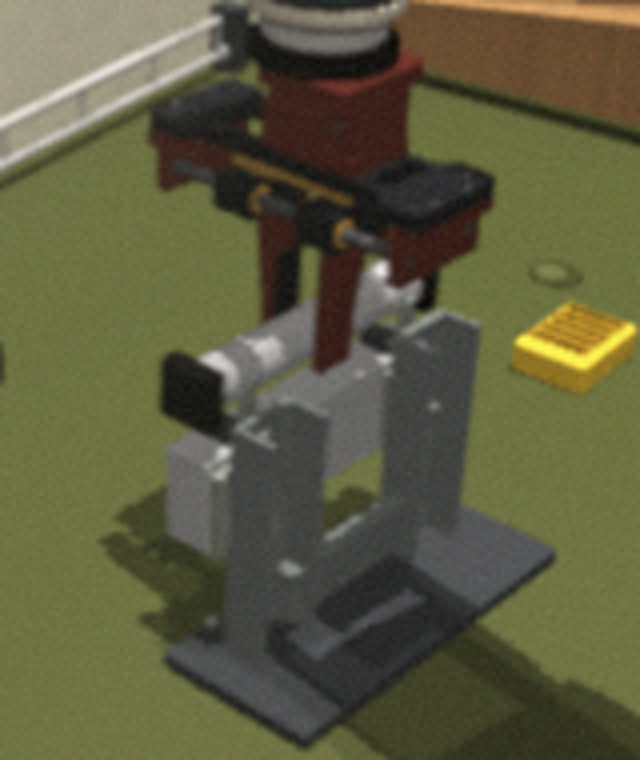

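View pics/sc10.png

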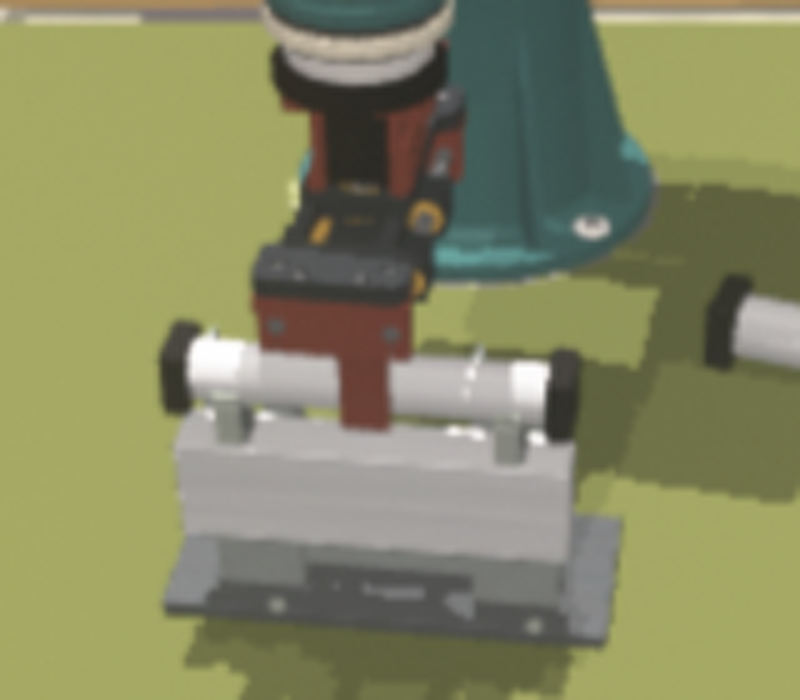

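```bash
python3 -m creep '[[0,0,0.003,0,0,0,10],[0,0,0.003,0,0,0,10],[0,0,0.003,0,0,0,10],[0,0,0.003,0,0,0,10],[0,0,0.001,0,0,0,10],[0,0,0,0,0,0,10],[0,0,0,0,0,0,10],[0,0,0,0,0,0,10]]' 60
python3 - <<'E'
from tgt import *
p,R,o=pose();print(rel(p),R.as_matrix()[:,1].round(4),o['wrist_force'],o['moment'],o["width"])
E
```

```text
time_s: 23.1
ee_pos: [455.8, -47.3, 133.2]
orientation: [2.362, 2.067, 0.003]
wrist_force: [0.1, 0.9, 13.2]
width: 27.0
[ 26.46865667   0.50385427 133.21376431] [ 0.9911 -0.1329  0.0035] [ 0.08327846  0.90861059 13.18388629] [0.07889024 0.02706476 0.12405197] 26.97615036146286
```

```bash
python3 -m creep '[[0,0,0.001,0,0,0,10],[0,0,0.001,0,0,0,10],[0,0,0.001,0,0,0,10],[0,0,0,0,0,0,10],[0,0,0,0,0,0,10],[0,0,0,0,0,0,10],[0,0,0,0,0,0,10],[0,0,0,0,0,0,10]]' 60
python3 - <<'E'
from tgt import *
import pickle
p,R,o=pose();print(rel(p),R.as_matrix()[:,1].round(4),o['wrist_force'],o['moment'],o["width"])
im=viewer.snapshot("side"); crop(im,280,130,440,320,4,"pics/s11.png")
im=viewer.snapshot("scene"); crop(im,220,130,380,270,5,"pics/sc11.png")
c=cam("wrist");im=viewer.snapshot("wrist"); cv2.imwrite("pics/w11.png",im);pickle.dump(c,open("c11.pkl","wb"))
E
```

```text
time_s: 24.1
ee_pos: [457.1, -47.4, 132.4]
orientation: [2.361, 2.065, 0.006]
wrist_force: [-4.2, 1.7, 36.1]
width: 27.2
[ 27.71431835   0.50213507 132.35742072] [ 0.9911 -0.1329  0.0063] [-4.22928859  1.74815407 36.13185899] [0.34733725 0.85915923 0.04784285] 27.171629914783487
```

View pics/s11.png

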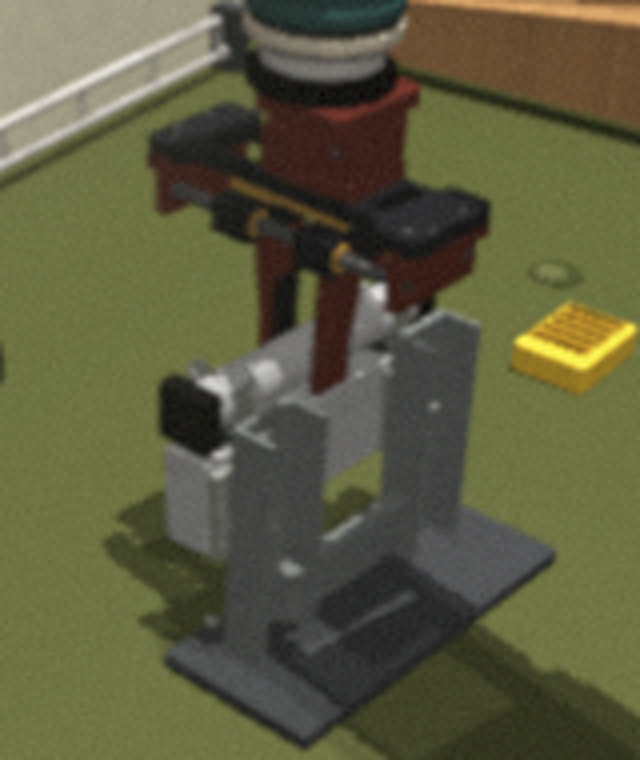

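View pics/sc11.png

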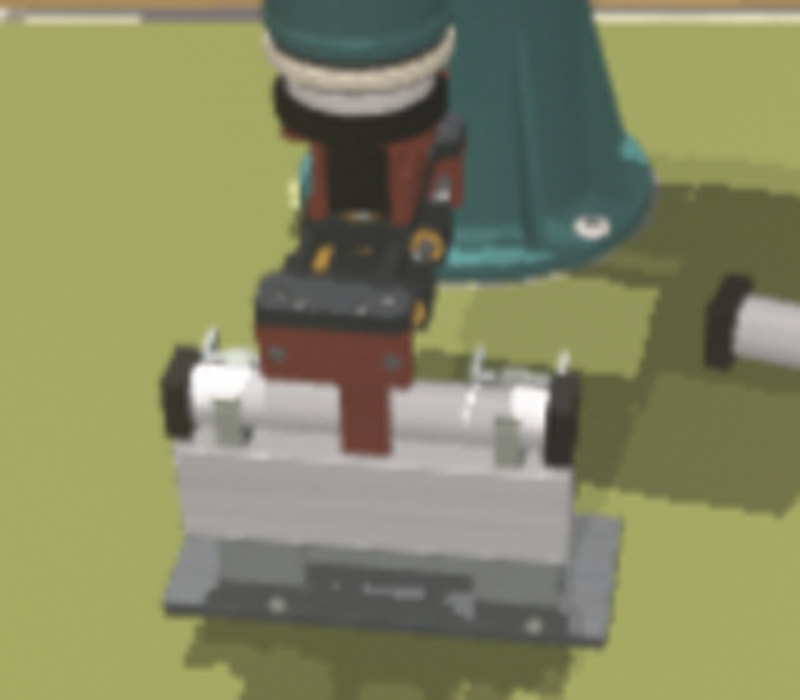

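View pics/w11.png

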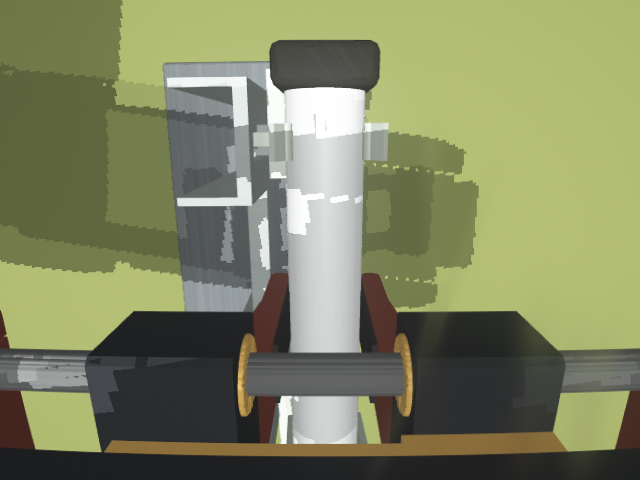

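```bash
python3 -m creep '[[0,0,-0.0015,0,0,0,10],[0,0,-0.001,0,0,0,10],[0,0,0,0,0,0,10],[0,0,0,0,0,0,50],[0,0,0,0,0,0,70],[0,0,0,0,0,0,70],[0,0,0,0,0,0,70],[0,0,0,0,0,0,70]]' 60
python3 - <<'E'
from tgt import *
p,R,o=pose();print(rel(p),R.as_matrix()[:,1].round(4),o['wrist_force'],o['moment'],o["width"])
E
```

```text
time_s: 25.25
ee_pos: [454.0, -46.9, 131.0]
orientation: [-2.364, -2.068, 0.0]
wrist_force: [-0.4, 0.4, 0.7]
width: 61.3
[ 24.57311092   0.61320028 131.00512079] [ 9.911e-01 -1.331e-01 -5.000e-04] [-0.35247047  0.44400052  0.66479119] [-0.00492879 -0.05858989  0.02180083] 61.27081075002303
```

```bash
python3 -m creep '[[0,0,-0.01,0,0,0,70],[0,0,-0.03,0,0,0,70],[0,0,-0.04,0,0,0,70],[0,0,-0.04,0,0,0,100],[0,0,0,0,0,0,100],[0,0,0,0,0,0,100],[0,0,0,0,0,0,100],[0,0,0,0,0,0,100]]' 60
python3 - <<'E'
from tgt import *
import pickle
p,R,o=pose();print(rel(p),o['wrist_force'],o["width"])
im=viewer.snapshot("side"); crop(im,300,170,430,320,5,"pics/s12.png")
im=viewer.snapshot("scene"); crop(im,230,160,370,270,5.5,"pics/sc12.png")
c=cam("wrist");im=viewer.snapshot("wrist"); cv2.imwrite("pics/w12.png",im);pickle.dump(c,open("c12.pkl","wb"))
E
```

```text
time_s: 26.25
ee_pos: [453.4, -46.8, 250.1]
orientation: [-2.363, -2.067, 0.002]
wrist_force: [-0.6, -0.7, 0.0]
width: 87.8
[ 24.00288003   0.67305488 250.10941727] [-0.6185585  -0.69717393  0.02562478] 87.8098940354219
```

View pics/s12.png

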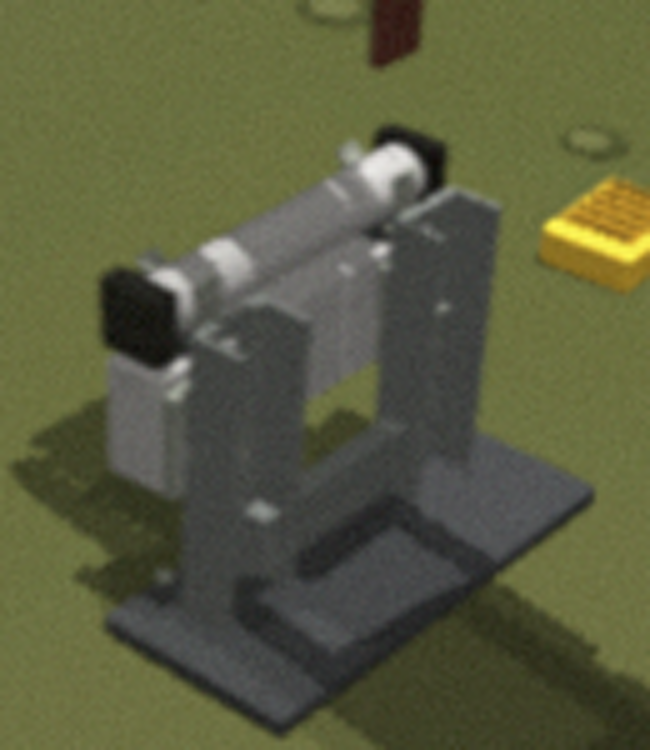

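View pics/sc12.png

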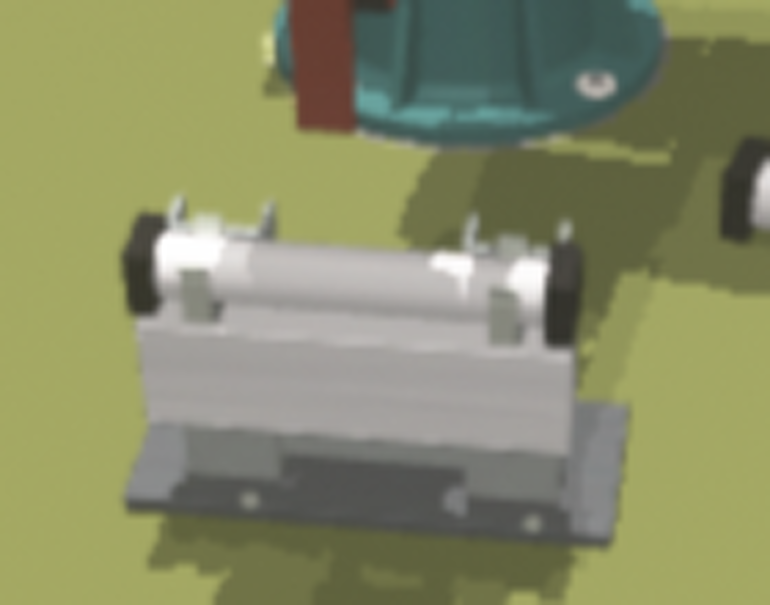

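View pics/w12.png

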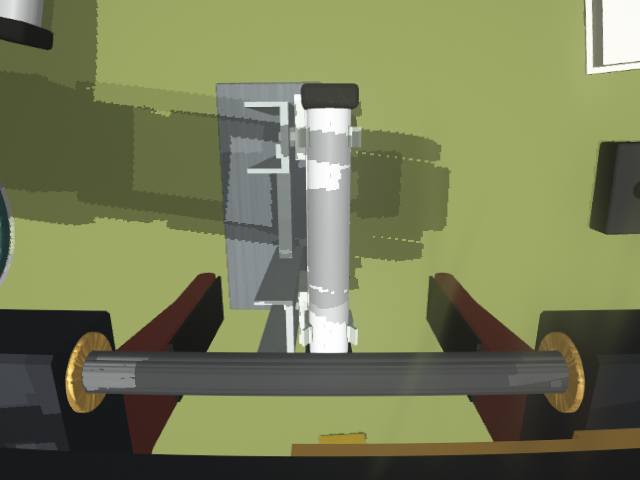

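```bash
python3 - <<'E'
from meas2 import *
def box(x0,x1,y0,y1,z0,z1): return np.array([[x,y,z] for x in(x0,x1) for y in(y0,y1) for z in(z0,z1)],float)
E=[(0,1),(2,3),(4,5),(6,7),(0,2),(1,3),(4,6),(5,7),(0,4),(1,5),(2,6),(3,7)]
# nb images are crops -> take fresh pics
for n,(x0,y0,x1,y1),s in [("scene",(230,160,370,270),5.5),("side",(300,170,430,320),5)]:
    im=viewer.snapshot(n); q,_=fit(rack,[430,-44,-.12],n); print(n,q)
    big=cv2.resize(im[y0:y1,x0:x1],None,fx=s,fy=s,interpolation=cv2.INTER_CUBIC)
    th=0.04; D=np.array([[np.cos(th),0,np.sin(th)],[0,1,0],[-np.sin(th),0,np.cos(th)]])
    c_,s_=np.cos(q[2]),np.sin(q[2]);Rz=np.array([[c_,-s_,0],[s_,c_,0],[0,0,1]])
    for b,col in [(box(-15,15,-95,95,0,56),(0,0,255)),(box(-17,17,83,97,61,95),(255,0,0)),(box(-17,17,-97,-83,61,95),(255,0,0))]:
        X=b@D.T+[22,0,70]; u=(proj(C[n],X@Rz.T+[q[0],q[1],0])-[x0,y0]+.5)*s
        for i,j in E: cv2.line(big,tuple(map(int,u[i])),tuple(map(int,u[j])),col,1)
    cv2.imwrite(f"pics/ov_{n}.png",big)
E
```

```text
scene [ 4.36926872e+02 -4.27937629e+01 -1.32848322e-01]
side [ 4.28429588e+02 -4.33632638e+01 -1.29827294e-01]
```

View pics/ov_scene.png

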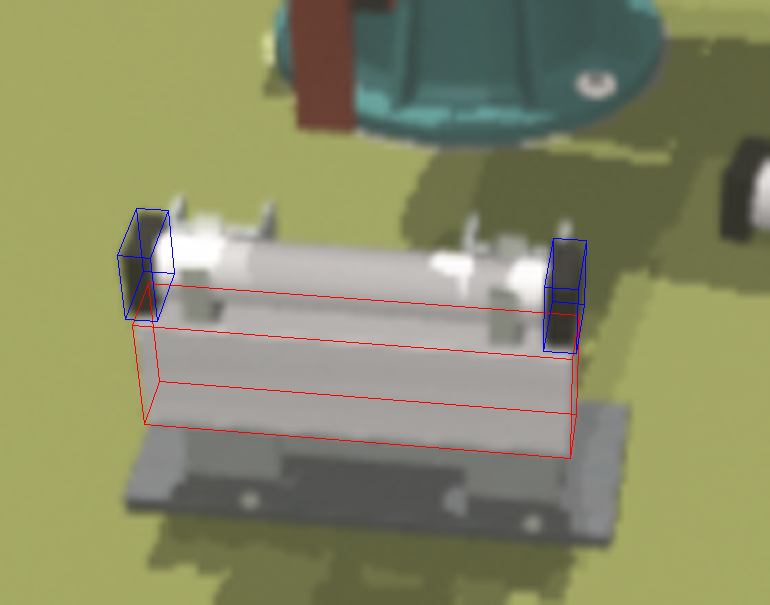

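View pics/ov_side.png

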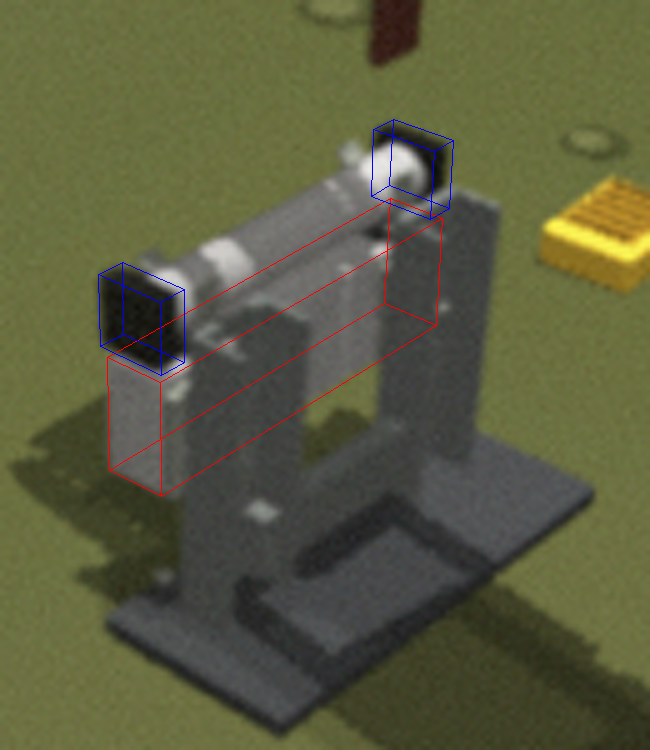

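```bash
python3 -c "
from station import job,telemetry
o=telemetry.get_obs();print(o['time_s'],abs(o['qd']).max(),o['wrist_force']);print(job.hand_in())"
```

```text
26.5 0.0034229510553401405 [ 0.11333034 -1.22792079  0.11093883]
the job is handed in; nothing more can be done
None
```

I hung the clip rail on the rack, pressed it home until both latches locked, then snapped the capped tube into both spring clips. The gripper was open, clear and at rest when I handed in at 26.5 s. No verdict was reported.

**Which tube:** I took the nearer silver tube, at scene pixel (411, 292). It measured about 184 to 194 mm, against 240 mm for the other silver tube at (405, 202). The turquoise one was excluded.

**Rail:** After pressing, its origin was about 70 mm up. A test pull of about 1.3 mm met 36 N, so it is held at the latches. I could not see the latch tongues themselves, so I took both as out from that pull and from the outward spring force falling away during the last stretch down.

**Tube:** Pressing stopped hard at about 36 N. After release, drawing the expected rail and tube outlines on the scene and side pictures matched within about 1 to 2 pixels, with both tube ends level.

**Disagreement:** The scene camera put the rack about 8 mm further from the robot than the side and wrist cameras did. I relied on the wrist camera, and contact with the uprights came where it predicted, to about 1 to 2 mm.

I did not measure the cassettes, iron block or mould again at the end. The arm's path did not come near them.

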